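# Hang the ring spanners on the hook, largest first

## Task

Take the three ring spanners out of the wooden rack and hang them by their eyes on the bar of the hook stand, one at a time: the largest first, slid back and pressed lightly but surely home against the stop collar, then the middle one pressed home against it, and last the smallest against that. Feel for each contact slowly and never push harder than 22 N, let go of all three so that they hang still and close together, and leave the other things on the bench where they are.

Things in the scene. Friction and masses are not known exactly. Their poses are not given: they have to be found in the camera images.
- big_eye (a point): Eye centre of the largest ring spanner (steel, 0.46 kg +-25 %): ring 56 mm outside, eye 34 mm, 24 mm thick (along x), flat sides at +-y 24 mm high; flat shank 12 x 22 mm below, its foot 152 mm under the eye. x = eye's axis, z up. Starts upright in a rack slot, ring up. Grip from above across y (56 mm), pads within the thickness. Hung, the eye centre is 11 mm below the bar's axis.
- mid_eye (a point): Eye centre of the middle ring spanner (steel, 0.36 kg +-25 %): ring 48 mm outside, eye 29 mm, 24 mm thick (along x), flat sides at +-y 24 mm high; flat shank 12 x 22 mm below, its foot 140 mm under the eye. x = eye's axis, z up. Starts upright in a rack slot, ring up. Grip from above across y (48 mm), pads within the thickness. Hung, the eye centre is 8.5 mm below the bar's axis.
- small_eye (a point): Eye centre of the smallest ring spanner (steel, 0.28 kg +-25 %): ring 40 mm outside, eye 24 mm, 24 mm thick (along x), flat sides at +-y 24 mm high; flat shank 12 x 22 mm below, its foot 128 mm under the eye. x = eye's axis, z up. Starts upright in a rack slot, ring up. Grip from above across y (40 mm), pads within the thickness. Hung, the eye centre is 6 mm below the bar's axis.
- backstop: The stop on the hook's bar. Origin: root of the bar, on its axis at the post's face, 200 mm up; bar runs along -x, y across, z up. The stop itself is a black collar, a disc 48 mm across on the bar; its front face stands somewhere from x = -16 to -60 mm, different each time and NOT measured: find it by feel. Over 22 N on it spoils its setting (touch at under 30 mm/s).
- bar_tip (a point): Where the hook's bar turns up, on its axis, 158 mm out from the root. The bar is level round steel, 12 mm thick. From here it goes 10 mm on and 6 mm up (rounded end: highest point 12 mm above the bar's axis, foremost 16 mm beyond this point). Same axes as the stop's frame. A spanner resting on the bar drags with friction of up to about its weight.
- hook_stand: Fixed black steel stand that carries the hook's bar; origin under the post's front face, on the table. Post 30 mm wide, top 14 mm above the bar's axis; foot plate 140 x 160 x 12 mm, reaching 40 mm in front of the post. The bar points to -x (roughly towards the robot), axis 200 mm up.
- rack: Fixed wooden spanner rack, block 70 mm (x) by 310 mm (y) by 60 mm high; origin at its underside. Three slots, 45 mm deep, open at the top at y = -90, 0 and +90 mm (15 mm by 25 mm) hold the spanners upright; a small hole at y = -165 mm holds a black-handled screwdriver. Ring tops stand 160 to 195 mm above the table, so a lifted spanner is best brought out towards the robot before it is carried past its neighbours.
- driver: Black-handled screwdriver standing in the rack's end hole, 170 mm long, handle 24 mm diameter, origin at its tip. To be left alone.
- carton: Small cardboard box, 100 x 70 x 50 mm, origin at its underside. To be left alone.
- grease_jar: White jar, 60 mm diameter, 55 mm high, origin at its underside. To be left alone.
- solder_reel: Grey reel (thick ring) lying flat, 76 mm outside diameter, 45 mm high, origin at its underside. To be left alone.
- meter: Black bench multimeter lying on its back, 110 x 150 x 68 mm, origin at its underside. To be left alone.
- wood_driver: Screwdriver lying on the bench, some 200 mm long. To be left alone.
- white_block: Flat piece of light wood, 120 x 60 x 22 mm, origin at its underside. To be left alone.
Not all that is in view belongs to the job. Leave any orange look-alike of the part that bears mid_eye alone. What is shaped like the part that bears big_eye but red is not meant.

How it is judged:
On the way, in this order (a step that is already met when the one before it is completed fails the run):
1. the largest spanner, on the bar, is pressed home against the stop collar (over 1 N) (contact force between big and backstop above 1 N and horizontal distance between big_eye and backstop below 0.09 m), for 0.04 s.
2. the middle spanner, on the bar, is pressed home against the largest (over 1 N) (contact force between mid and big above 1 N and horizontal distance between mid_eye and backstop below 0.115 m), for 0.04 s.
3. the smallest spanner, on the bar, is pressed home against the middle one (over 1 N) (contact force between small and mid above 1 N and horizontal distance between small_eye and backstop below 0.14 m), for 0.04 s.
At the end, for the whole second after the job is handed in: All three hang still and released on the bar by their eyes (upright within 0.2 rad, eye centre within 8 mm sideways of the bar's axis, 2 to 17 mm below it), largest innermost (eye at most 76 mm from the post), then middle, then smallest, gaps at most 3 mm (eyes under 27.5 mm apart) (y of big_eye in the frame of backstop between -0.008 and 0.008 m and z of big_eye in the frame of backstop between -0.017 and -0.002 m and x of big_eye in the frame of backstop between -0.155 and -0.02 m and angle between each of big_eye, mid_eye, small_eye's own z axis and vertical below 0.2 rad and y of mid_eye in the frame of backstop between -0.008 and 0.008 m and z of mid_eye in the frame of backstop between -0.017 and -0.002 m and x of mid_eye in the frame of backstop between -0.155 and -0.02 m and y of small_eye in the frame of backstop between -0.008 and 0.008 m and z of small_eye in the frame of backstop between -0.017 and -0.002 m and x of small_eye in the frame of backstop between -0.155 and -0.02 m and distance between big_eye and mid_eye below 0.0275 m and distance between mid_eye and small_eye below 0.0275 m and distance between big_eye and small_eye above 0.044 m and x of big_eye in the frame of backstop above -0.076 m and contact force between each of big, mid, small and the fingers below 0.1 N and linear speed of each of big, mid, small below 0.03 m/s); the robot touches nothing.
It fails at once if more than 22 N on the stop collar (contact force between backstop and anything else above 22 N).
It fails at once if more than 22 N between the spanners (contact force between mid and big above 22 N or contact force between small and mid above 22 N).
It fails at once if a bystander is shifted by more than 25 mm (distance of any of driver, carton, grease_jar, solder_reel, meter, wood_driver, white_block from where it was at the start of the episode above 0.025 m).
It also fails if it takes over 72 s, if anything falls off the work surface, if the arm or the gripper's body presses on something with over 40 N, if the wrist force passes 120 N, or if a joint passes its speed limit or range.

## Robot

A 7-joint arm with a two-finger parallel gripper is mounted at the origin on the work surface. World frame = base frame: x ahead of the robot, y to its left, z up, the work surface at z = 0. Lengths are in m, angles in rad, forces in N, time in s.
With the tool pointing down it reaches from about 0.4 to 0.925 m from the base axis. Payload 5.6 kg.
Tool frame: the origin (TCP) lies on the centre line of the jaws, within the pads' length; the fingertips stand 8 mm ahead of it and the grasp point (between the pads) lies 11 mm behind it (finger_overhang is the distance from the TCP to the fingertips, in m); z points along the fingers, x is the direction in which the jaws open and shut, and the axes are right-handed (so a half turn about z gives the same grasp; the last joint's range is limited). The gripper opens to 85 mm and grips with 20 to 120 N. Pads are 22 mm wide; open, the fingers measure 114 mm over their backs; the gripper's body (76 mm by 85 mm) begins 54 mm behind the grasp point. The pads swing forward as they close: fully open they stand 13 mm farther back than shut.
Start: joints at [-1.271, 0.468, -0.012, 1.603, 0.006, 1.071, -0.056], TCP at [0.219, 0.612, 0.239] pointing down, gripper open.
Joint ranges: [-2.53, 2.53], [-0.31, 2.02], [-1.57, 1.55], [0.28, 2.44], [-1.29, 4.43], [0.15, 1.84], [-2.92, 2.92]. Speed limits (rad/s): [2.57, 2.57, 3.14, 3.14, 3.14, 3.14, 3.14].

## Interface

Orientations are given as a unit quaternion [w, x, y, z].
In Python, from workcell import * gives the robot as it stands.
- The arm moves only by the tool apply_moves, never from a script. Its argument "targets" is a list that holds one entry, the list of rows, each a list of 7 numbers: the shift along the world's x, y, z in mm, then the turn, a rotation vector about the world's x, y, z in rad, then the finger opening in mm, from 0 to 85.4. In form: [[[x, y, z, ax, ay, az, hand], ...]]. A call has 1 to 12 rows; each row is the pose to reach, as a shift and turn from the pose commanded when the call began; what a row does not reach only later rows make up. A row lasts 1/12 s, in which the tool goes at most 41.7 mm and 7.16 degrees, less where a joint would pass 70% of its speed; a pose out of reach is approached as far as the arm can. A call with a gripper value outside its range is refused whole. The fingers move at their own pace and stop on an object; "grip_force" is the grip in N (left out, the last holds). Time passes only in rows, so rows that repeat a pose let the fingers close. It gives the time, the measured TCP pose, the force and the opening at its end, in the units of the state.
- observe(): the state, without advancing time (a new reading comes with each control period).
- camera(name): name is "side" or "top" or "wrist"; returns a dict with "frame" (400x640x3 uint8, red, green, blue), "K" (3x3 intrinsics, pixels), "eye" and "orientation" of the camera in the world; the wrist camera has in their place "T_tool_cam" (4x4, takes a point from camera to tool coordinates, whose origin is the TCP and whose axes are the tool frame's). Camera axes: x right, y up, looking along -z (the intrinsics and any distortion apply to the point x, -y, -z); pixel columns grow to the right and rows downward; lengths in m; the calibration is good to about 2 mm. A picture is of the moment at which its call begins: read the wrist's pose just before it. There is no depth.
- hand_in(): hands the job in, once; it reports no verdict.
The state is a dict: "time_s": time; "joints": joint angles; "qd": joint speeds; "effort": joint torques, N m; "position": TCP position; "tcp_rot": TCP orientation; "force": force on the tool from outside, world axes, zero at the start; "wrist_torque": the same for the moment, N m; "opening": finger opening in m.
Only numpy, scipy, OpenCV 4.12 (cv2) and the standard library are available. Lean on these libraries where they do the work, as an engineer would, in place of code of your own. Each camera call takes 0.05 s, during which the arm holds its last target.

## Working session

There is one attempt and no reset: what is moved stays moved. The work goes in short steps, Python scripts to look and compute and a tool call to move; the robot and the scene stay as the last step left them, time stands still between calls to the robot, and variables do not carry over. Pictures are saved under pics/ and viewed, and the job is handed in when it is done.

Besides the shell and the picture viewer there is one more tool, called after ">>>" in YAML: its name, and indented under it one key for each argument. apply_moves: Moves the arm, as the interface text tells. Its arguments: {"type":"object","properties":{"targets":{"type":"array","items":{"type":"array","items":{"type":"array","items":{"type":"number"}}}},"grip_force":{"type":"number"}},"required":["targets"]}

```bash
ls; mkdir -p pics; python3 - <<'E'
from workcell import *
import cv2
print(observe())
for n in ["side","top","wrist"]:
    c=camera(n); cv2.imwrite(f"pics/{n}0.png",c["frame"][:,:,::-1])
    print(n,{k:(v.tolist() if hasattr(v,'tolist') else v) for k,v in c.items() if k!="frame"})
E
```

```text
pics
{'time_s': 0.0, 'joints': array([-1.27099704,  0.46841177, -0.01160398,  1.60365394,  0.00600584,
        1.07138696, -0.05630556]), 'qd': array([ 0.00036938, -0.00245767,  0.00034572,  0.00106919,  0.00140744,
        0.00255925, -0.00116103]), 'effort': array([-3.54381027e-04, -5.32372713e+01,  2.09831167e-02, -2.51311916e+01,
        1.13538519e-02,  7.63583870e-03,  2.85016188e-05]), 'position': array([0.21835874, 0.61163278, 0.23830332]), 'tcp_rot': array([ 5.78049429e-04,  8.17369386e-01,  5.76113230e-01, -7.06438517e-04]), 'force': array([-0.35335957,  0.48138137, -0.10795546]), 'wrist_torque': array([ 0.01656441,  0.0281312 , -0.02161636]), 'opening': 0.0855812151916214}
side {'K': [[452.6049974761749, 0.0, 317.4863413018791], [0.0, 452.6049974761749, 206.98440505069922], [0.0, 0.0, 1.0]], 'eye': [-0.17869353771990565, -0.8668156297593097, 0.9828410626837719], 'orientation': [0.8338297337588526, 0.4107488525390767, -0.1569034776724207, -0.3337583765716944]}
top {'K': [[413.89316992817203, 0.0, 321.5812584771247], [0.0, 413.89316992817203, 196.5121727413769], [0.0, 0.0, 1.0]], 'eye': [0.463076730255326, -0.053615664606149895, 1.2677898112923758], 'orientation': [-0.6975015071494131, -0.038344976167294265, 0.027988587501570305, 0.7150090553948907]}
wrist {'K': [[344.48904433622937, 0.0, 318.89263112461], [0.0, 344.48904433622937, 200.86833125982577], [0.0, 0.0, 1.0]], 'T_tool_cam': [[0.9999993914350719, 0.00016919342789077345, -0.0010901848778036645, -0.0006148401995841324], [-0.00019394619452779593, -0.9458203061885163, -0.3246904845946871, -0.08425689817244902], [-0.0010860544910183722, 0.3246904984366543, -0.945819697781029, -0.13462018584365254], [0.0, 0.0, 0.0, 1.0]]}
```

View pics/side0.png

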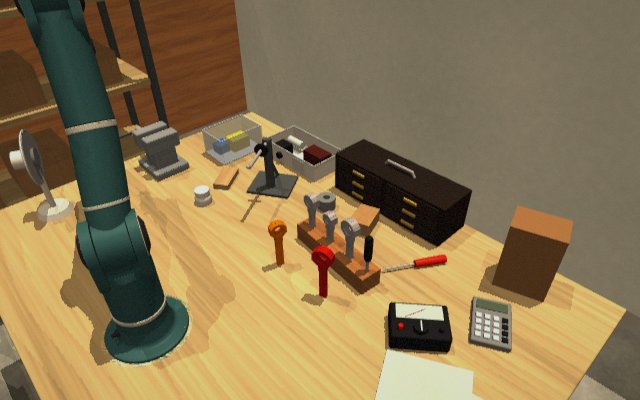

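View pics/top0.png

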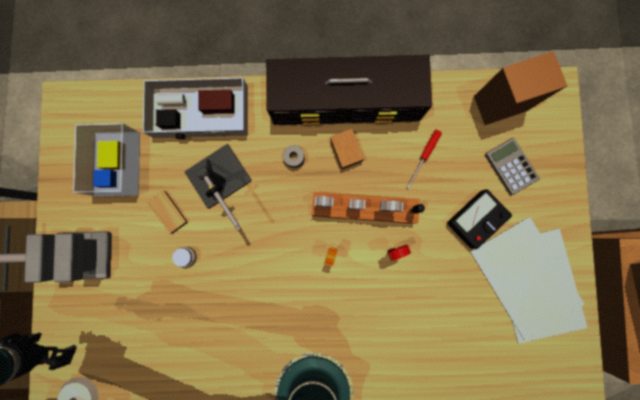

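View pics/wrist0.png

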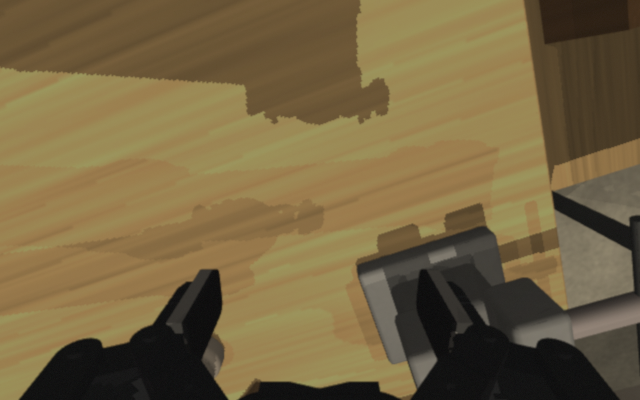

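The side view shows three grey spanners in the rack at about (311,208), (330,225) and (350,238). The lookalikes are orange at (277,245) and red at (322,270). The stand is at (270,165). Next I'll zoom in.

```bash
cat > h.py <<'E'
import numpy as np, cv2
from scipy.spatial.transform import Rotation as R
def rq(q): return R.from_quat([q[1],q[2],q[3],q[0]])
def pose(c,st=None):
    if "eye" in c: return np.array(c["eye"]), rq(c["orientation"]).as_matrix()
    T=np.array(c["T_tool_cam"]); Rt=rq(st["tcp_rot"]).as_matrix()
    return np.array(st["position"])+Rt@T[:3,3], Rt@T[:3,:3]
def ray(c,uv,st=None):
    e,M=pose(c,st); K=np.array(c["K"])
    d=np.array([(uv[0]-K[0,2])/K[0,0],-(uv[1]-K[1,2])/K[1,1],-1.]); d=M@d
    return e,d/np.linalg.norm(d)
def onz(c,uv,z,st=None):
    e,d=ray(c,uv,st); return e+d*(z-e[2])/d[2]
def proj(c,p,st=None):
    e,M=pose(c,st); K=np.array(c["K"]); q=M.T@(np.array(p)-e)
    return np.array([K[0,2]+K[0,0]*q[0]/-q[2], K[1,2]-K[1,1]*q[1]/-q[2]])
def tri(r):
    A=0;b=0
    for e,d in r:
        P=np.eye(3)-np.outer(d,d);A=A+P;b=b+P@e
    return np.linalg.solve(A,b)
E
python3 - <<'E'
import cv2
t=cv2.imread('pics/top0.png');s=cv2.imread('pics/side0.png')
cv2.imwrite('pics/ct1.png',cv2.resize(t[140:260,170:330],(800,600),interpolation=cv2.INTER_CUBIC))
cv2.imwrite('pics/ct2.png',cv2.resize(t[180:270,305:435],(780,540),interpolation=cv2.INTER_CUBIC))
cv2.imwrite('pics/cs1.png',cv2.resize(s[120:300,235:395],(711,800)[:2],interpolation=cv2.INTER_CUBIC)[:600] if 0 else cv2.resize(s[125:245,230:390],(800,600),interpolation=cv2.INTER_CUBIC))
cv2.imwrite('pics/cs2.png',cv2.resize(s[180:300,255:415],(800,600),interpolation=cv2.INTER_CUBIC))
E
```

```text
(no output)
```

View pics/ct1.png

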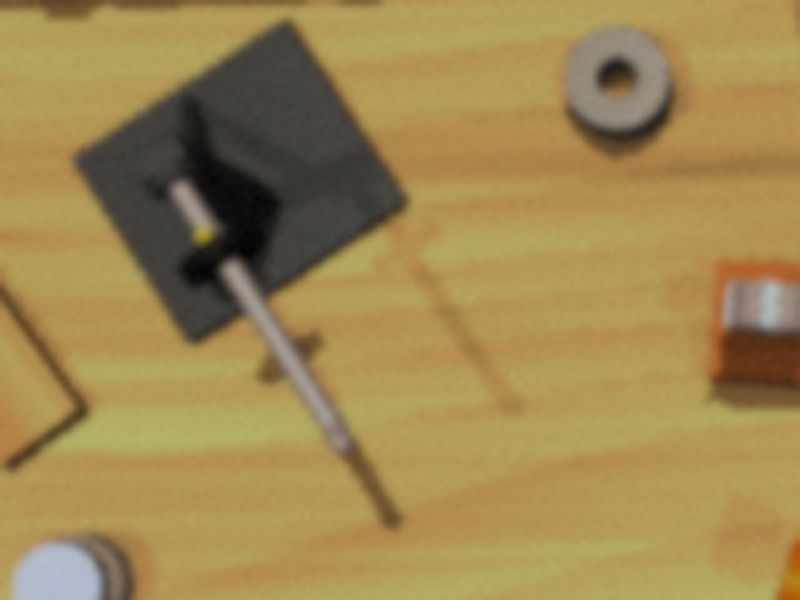

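View pics/ct2.png

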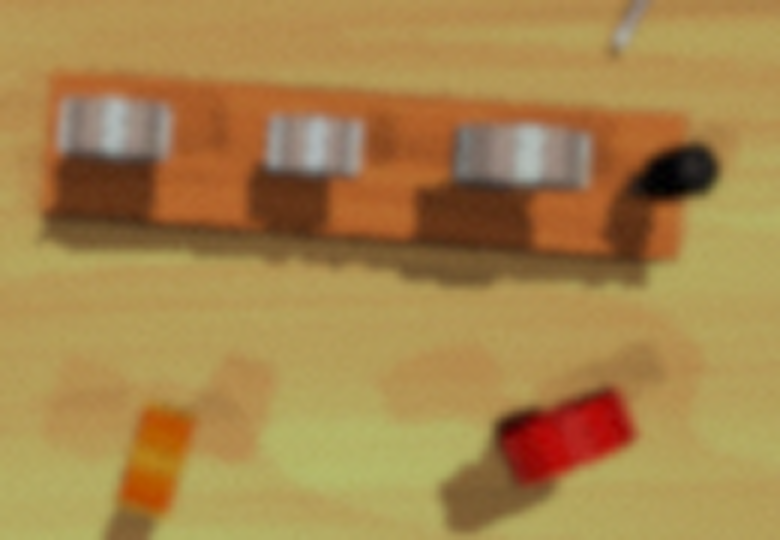

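View pics/cs1.png

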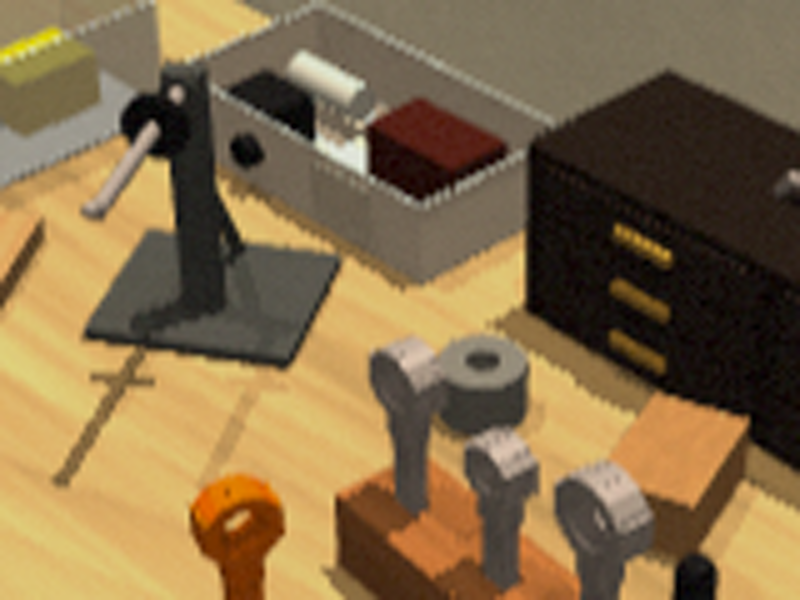

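View pics/cs2.png

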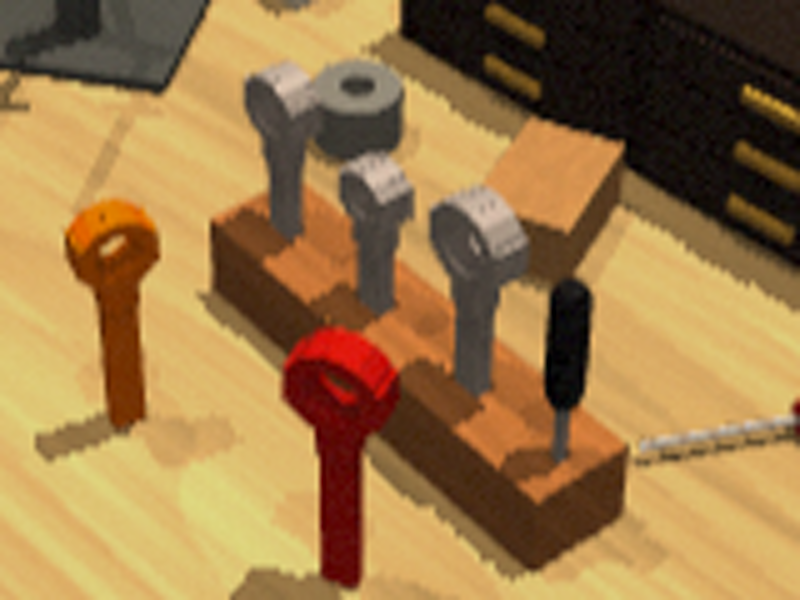

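```bash
python3 - <<'E'
from workcell import *
from h import *
c=camera("top"); f=c["frame"]; 
hsv=cv2.cvtColor(f,cv2.COLOR_RGB2HSV)
m=((hsv[...,1]<75)&(hsv[...,2]>75)).astype(np.uint8)
def comps(m,x0,x1,y0,y1,amin=20):
    s=np.zeros_like(m); s[y0:y1,x0:x1]=m[y0:y1,x0:x1]
    n,l,st,ce=cv2.connectedComponentsWithStats(s)
    for i in range(1,n):
        if st[i,4]>amin:
            r=cv2.minAreaRect(np.argwhere(l==i)[:,::-1].astype(np.float32)); yield i,st[i],ce[i],r,(l==i)
for i,s,ce,r,mm in comps(m,308,425,185,220): print("ring",s,ce.round(1),r)
for i,s,ce,r,mm in comps(m,195,250,170,245,10):
    print("bar",s,ce.round(1),r)
    p=np.argwhere(mm)[:,::-1]
    ends=[p[p[:,1].argmin()],p[p[:,1].argmax()]]
    for e in ends: print(e,onz(c,e,0.2).round(4))
for z,px in [(0.167,(391.6,206)),(0.155,(323.7,201.5)),(0.143,(357,204.3))]:
    print(onz(c,px,z).round(4))
E
```

```text
ring [315 196  18  11 160] [323.5 201.2] ((323.5, 201.0), (10.0, 17.0), 90.0)
ring [349 200  16   9 131] [356.7 204.1] ((356.5, 204.0), (8.0, 15.0), 90.0)
ring [381 201  22  10 197] [391.5 205.7] ((391.5, 205.5), (9.0, 21.0), 90.0)
bar [204 176  10  11  57] [207.6 180.7] ((207.8076629638672, 181.46153259277344), (13.312806129455566, 5.269651889801025), 56.3099365234375)
[204 176] [0.6255 0.267  0.2   ]
[213 186] [0.5985 0.2434 0.2   ]
bar [214 192  26  38 180] [226.  209.2] ((227.11538696289062, 210.42308044433594), (44.09866714477539, 5.269651889801025), 56.3099365234375)
[215 192] [0.5827 0.2381 0.2   ]
[237 229] [0.4852 0.1811 0.2   ]
[ 0.5368 -0.2242  0.167 ]
[ 0.5544 -0.044   0.155 ]
[ 0.5454 -0.1343  0.143 ]
```

>>> apply_moves:
  targets:
    - [[300,-410,160,0,0,0.93,85],[300,-410,160,0,0,0.93,85],[300,-410,160,0,0,0.93,85],[300,-410,160,0,0,0.93,85],[300,-410,160,0,0,0.93,85],[300,-410,160,0,0,0.93,85],[300,-410,160,0,0,0.93,85],[300,-410,160,0,0,0.93,85],[300,-410,160,0,0,0.93,85],[300,-410,160,0,0,0.93,85],[300,-410,160,0,0,0.93,85],[300,-410,160,0,0,0.93,85]]

```text
time_s: 1.2
position: [0.4965, 0.2313, 0.3879]
tcp_rot: [0.0, 0.472, 0.881, 0.0]
force: [0.9, 0.5, 0.5]
opening: 0.0853
```

>>> apply_moves:
  targets:
    - [[19,-25,10,0,0,0,85],[19,-25,10,0,0,0,85],[19,-25,10,0,0,0,85]]

```text
time_s: 1.45
position: [0.516, 0.2062, 0.3976]
tcp_rot: [0.0, 0.474, 0.88, 0.0]
force: [0.5, 0.3, -0.3]
opening: 0.0849
```

```bash
python3 - <<'E'
from workcell import *
from h import *
s=observe(); c=camera("wrist"); cv2.imwrite("pics/w1.png",c["frame"][:,:,::-1])
np.savez("w1.npz",frame=c["frame"],pos=s["position"],rot=s["tcp_rot"])
print(s["position"],s["tcp_rot"],s["force"],s["joints"].round(3))
print([proj(c,p,s).round(1) for p in [(.5,.19,.2),(.6255,.267,.2)]])
E
```

```text
[0.51599803 0.20623004 0.39756108] [3.44089567e-04 4.74289541e-01 8.80368794e-01 3.16290588e-04] [ 0.53709687  0.27757024 -0.31050678] [-0.515  0.182  0.087  1.636 -0.016  1.323  1.728]
[array([313.7, 149.9]), array([310.1, 281.6])]
```

View pics/w1.png

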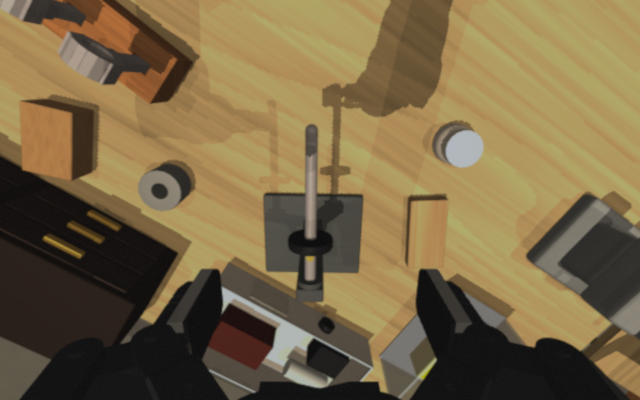

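```bash
python3 - <<'E'
from workcell import *
from h import *
d=np.load("w1.npz"); s=dict(position=d["pos"],tcp_rot=d["rot"]); c=camera("wrist"); 
f=d["frame"].astype(int)
cv2.imwrite("pics/w1c.png",cv2.resize(d["frame"][115:310,255:370,::-1],(345*1,585),interpolation=cv2.INTER_CUBIC))
g=cv2.cvtColor(d["frame"],cv2.COLOR_RGB2HSV)
P=[]
for r in range(150,232,4):
    row=g[r,295:330]; mk=np.where(row[:,1]<70)[0]
    # largest grey run, bright
    print(r,mk.min()+295 if len(mk) else None,mk.max()+295 if len(mk) else None, end='; ')
    if len(mk): P.append(((mk.min()+mk.max())/2+295,r))
print()
P=np.array(P[:12]); W=np.array([onz(c,p,0.2,s) for p in P])
k=np.polyfit(P[:,1],P[:,0],1); print(k)
for r in (124,128,132,232,236,240,284,290): print(r,onz(c,(np.polyval(k,r),r),0.2,s).round(4))
a=onz(c,(np.polyval(k,130),130),0.2,s);b=onz(c,(np.polyval(k,230),230),.2,s);v=b-a
print("yaw",np.degrees(np.arctan2(v[1],v[0])))
E
```

```text
150 307 316; 154 306 316; 158 306 316; 162 306 316; 166 306 316; 170 306 316; 174 306 315; 178 306 316; 182 306 315; 186 306 315; 190 306 315; 194 304 316; 198 295 329; 202 295 329; 206 295 329; 210 295 329; 214 295 329; 218 295 329; 222 295 329; 226 295 329; 230 295 329; 
[-2.40384615e-02  3.14926282e+02]
124 [0.4802 0.1751 0.2   ]
128 [0.4834 0.1771 0.2   ]
132 [0.4866 0.1791 0.2   ]
232 [0.5754 0.2337 0.2   ]
236 [0.5794 0.2361 0.2   ]
240 [0.5833 0.2386 0.2   ]
284 [0.6293 0.2668 0.2   ]
290 [0.6359 0.2709 0.2   ]
yaw 31.60587678992087
```

View pics/w1c.png

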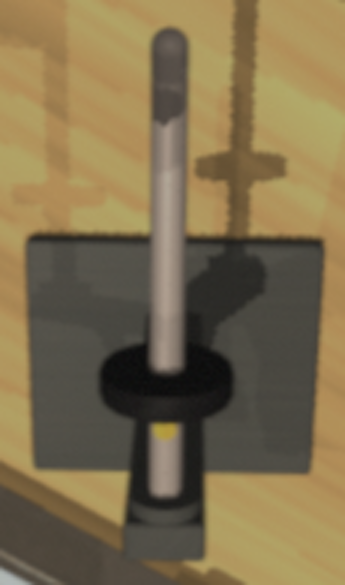

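```bash
python3 - <<'E'
from workcell import *
from h import *
c=camera("top"); f=c["frame"]; hsv=cv2.cvtColor(f,cv2.COLOR_RGB2HSV).astype(float)
P=[]
for r in range(195,226):
    x0=int(214.5+(r-192)*22/37+1); xs=np.arange(x0-5,x0+6); w=np.clip(110-hsv[r,xs,1],0,None)
    if r%6==0: print(r,xs[0],hsv[r,xs,1].astype(int))
    P.append(((w*xs).sum()/w.sum(),r))
P=np.array(P);k=np.polyfit(P[:,1],P[:,0],1);print(k,np.std(P[:,0]-np.polyval(k,P[:,1])))
a=onz(c,(np.polyval(k,180),180),.2);b=onz(c,(np.polyval(k,228),228),.2);v=a-b;print(a,b,"baryaw",np.degrees(np.arctan2(v[1],v[0])))
C=[onz(c,(170+x/5-.4,140+y/5-.4),.012) for x,y in [(75,157),(290,20),(408,203),(195,342)]]
for i in range(4):
    v=C[(i+1)%4]-C[i]; print("plate",C[i].round(4),np.linalg.norm(v).round(4),np.degrees(np.arctan2(v[1],v[0])).round(2))
print("plate centre",np.mean(C,0))
C=[onz(c,(305+x/6-.4,180+y/6-.4),.06) for x,y in [(52,73),(687,116),(680,262),(40,217)]]
for i in range(4):
    v=C[(i+1)%4]-C[i]; print("rack",C[i].round(4),np.linalg.norm(v).round(4),np.degrees(np.arctan2(v[1],v[0])).round(2))
print(np.mean(C,0))
# wrist bar with weights
d=np.load("w1.npz"); s=dict(position=d["pos"],tcp_rot=d["rot"]); c=camera("wrist"); g=cv2.cvtColor(d["frame"],cv2.COLOR_RGB2HSV).astype(float)
P=[]
for r in range(150,193):
    xs=np.arange(302,321); w=np.clip(90-g[r,xs,1],0,None); P.append(((w*xs).sum()/w.sum(),r))
P=np.array(P);k=np.polyfit(P[:,1],P[:,0],1);print(k,np.std(P[:,0]-np.polyval(k,P[:,1])))
a=onz(c,(np.polyval(k,240),240),.2,s);b=onz(c,(np.polyval(k,150),150),.2,s);v=a-b;print(a,b,"wbaryaw",np.degrees(np.arctan2(v[1],v[0])))
E
```

```text
198 214 [ 15  29  29  17  15  46  32 128  46  94 137]
204 217 [144 139 125  95  59  48  41  55  84 122 133]
210 221 [131 128 121  87  47  33  29  39  56  99 135]
216 224 [139 134 128 109  81  54  41  42  59 102 129]
222 228 [118 117 118 116 100  73  49  55  88 112 122]
[ 0.69608902 79.94844585] 0.6082464788574874
[0.61485765 0.2637137  0.2       ] [0.48762399 0.17680318 0.2       ] baryaw 34.33612470359902
plate [0.6712 0.3835 0.012 ] 0.1565 -58.32
plate [0.7534 0.2503 0.012 ] 0.1368 -148.09
plate [0.6373 0.178  0.012 ] 0.1547 122.08
plate [0.5551 0.3091 0.012 ] 0.138 32.66
plate centre [0.65425131 0.28024754 0.012     ]
rack [ 0.5916 -0.0132  0.06  ] 0.3098 -95.37
rack [ 0.5626 -0.3217  0.06  ] 0.0711 174.64
rack [ 0.4918 -0.3151  0.06  ] 0.3106 84.56
rack [ 0.5213 -0.0058  0.06  ] 0.0707 -6.01
[ 0.54183481 -0.16394047  0.06      ]
[-1.48358236e-02  3.13349530e+02] 0.052905212053683426
[0.58295501 0.2391159  0.2       ] [0.5014646  0.18796005 0.2       ] wbaryaw 32.11867356131624
```

>>> apply_moves:
  targets:
    - [[19,-430,-70,0,0,-0.677,85],[19,-430,-70,0,0,-0.677,85],[19,-430,-70,0,0,-0.677,85],[19,-430,-70,0,0,-0.677,85],[19,-430,-70,0,0,-0.677,85],[19,-430,-70,0,0,-0.677,85],[19,-430,-70,0,0,-0.677,85],[19,-430,-70,0,0,-0.677,85],[19,-430,-70,0,0,-0.677,85],[19,-430,-70,0,0,-0.677,85],[19,-430,-70,0,0,-0.677,85],[19,-430,-70,0,0,-0.677,85]]

```text
time_s: 2.65
position: [0.5324, -0.2262, 0.3259]
tcp_rot: [-0.0, 0.74, 0.672, -0.002]
force: [-0.2, 0.6, -0.3]
opening: 0.0851
```

```bash
python3 - <<'E'
from workcell import *
from h import *
s=observe(); c=camera("wrist"); cv2.imwrite("pics/w2.png",c["frame"][:,:,::-1])
np.savez("w2.npz",frame=c["frame"],pos=s["position"],rot=s["tcp_rot"])
x=rq(s["tcp_rot"]).as_matrix()
print(s["position"],np.degrees(np.arctan2(x[1,0],x[0,0])),x[:,2],s["force"],s["joints"].round(3))
print([proj(c,p,s).round(1) for p in [(.5363,-.224,.195),(.5453,-.1341,.163),(.5535,-.0443,.179)]])
E
```

```text
[ 0.53243167 -0.22619949  0.32591902] 84.5018232120097 [-0.00249887 -0.00218567 -0.99999449] [-0.20099461  0.6129253  -0.25113902] [-0.015  0.276  0.442  1.705 -0.123  1.19   1.934]
[array([322.6, 197.5]), array([422.7, 186.8]), array([533.5, 191.6])]
```

View pics/w2.png

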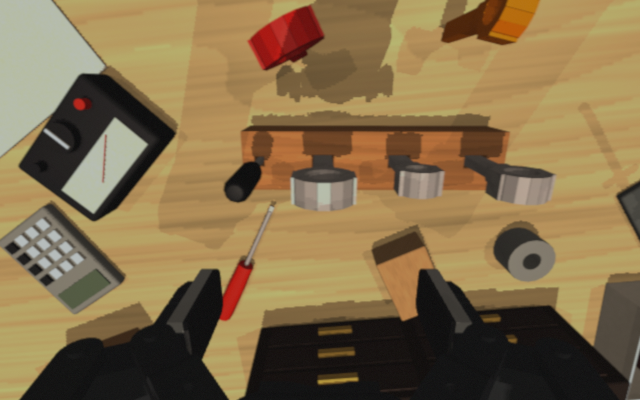

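>>> apply_moves:
  targets:
    - [[1,1,-30,0,0,0,72],[1,1,-65,0,0,0,72],[1,1,-90,0,0,0,72],[1,1,-100,0,0,0,72],[1,1,-100,0,0,0,72]]

```text
time_s: 3.12
position: [0.5341, -0.2178, 0.2248]
tcp_rot: [-0.002, 0.737, 0.676, -0.001]
force: [-0.0, -0.0, 0.4]
opening: 0.0722
```

```bash
python3 - <<'E'
from workcell import *
from h import *
s=observe(); c=camera("wrist"); cv2.imwrite("pics/w3.png",c["frame"][:,:,::-1])
x=rq(s["tcp_rot"]).as_matrix()
print(s["position"],np.degrees(np.arctan2(x[1,0],x[0,0])),x[:,2],s["opening"])
print([proj(c,p,s).round(1) for p in [(.5363,-.224,.195)]])
E
```

```text
[ 0.53408433 -0.21782808  0.22481982] 85.04301762089445 [-0.00469217  0.00222841 -0.99998651] 0.0721818732619178
[array([308.2, 255.4])]
```

View pics/w3.png

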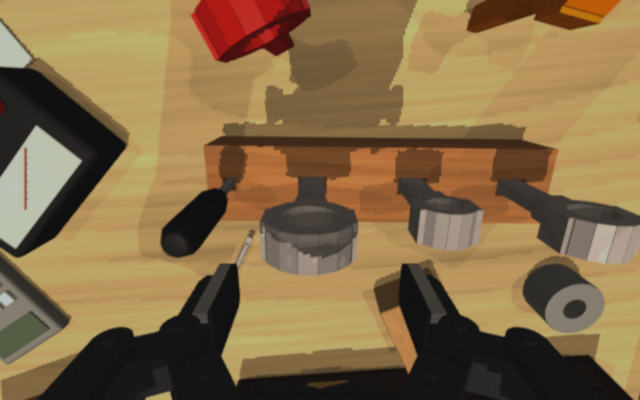

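>>> apply_moves:
  targets:
    - [[1,-6,-4,0,0,-0.008,72],[1,-6,-4,0,0,-0.008,72],[1,-6,-4,0,0,-0.008,72]]

```text
time_s: 3.42
position: [0.5366, -0.2275, 0.2246]
tcp_rot: [0.001, 0.741, 0.671, 0.001]
force: [0.4, -1.4, 0.0]
opening: 0.0719
```

```bash
python3 - <<'E'
from workcell import *
from h import *
s=observe(); c=camera("wrist"); cv2.imwrite("pics/w3b.png",cv2.resize(c["frame"][170:300,220:400,::-1],(720,520),interpolation=cv2.INTER_CUBIC))
x=rq(s["tcp_rot"]).as_matrix()
print(s["position"],np.degrees(np.arctan2(x[1,0],x[0,0])),x[:,2],s["opening"],s["qd"].round(3))
for p in [(.5363,-.224,.195),(.5243,-.2229,.195),(.5483,-.2251,.195)]:
    u=proj(c,p,s); print(u.round(1),(u-[220,170])*4)
E
```

```text
[ 0.53656779 -0.22750452  0.22456028] 84.35248627226825 [ 2.36759249e-03 -7.93725397e-04 -9.99996882e-01] 0.0718909597324268 [ 0.    -0.001 -0.004  0.007 -0.001 -0.    -0.   ]
[326.  249.6] [424.16074   318.4317365]
[326.  228.7] [424.14461328 234.85595343]
[326.  269.6] [424.17618441 398.47148807]
```

View pics/w3b.png

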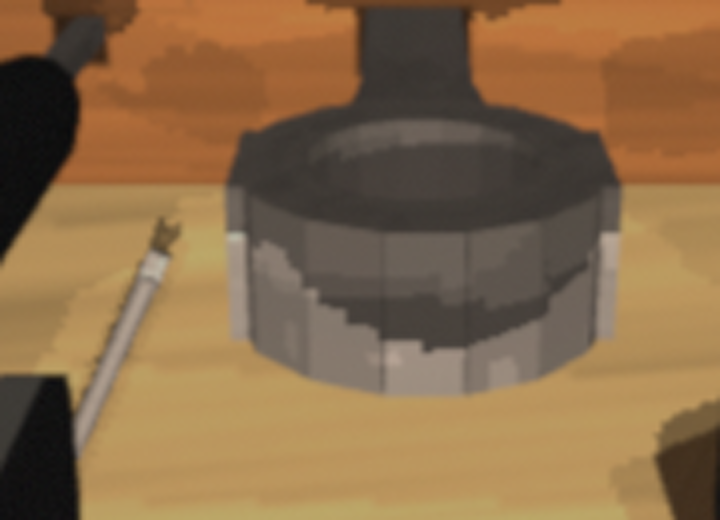

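>>> apply_moves:
  targets:
    - [[-1,3,0,0,0,0,72],[-1,3,0,0,0,0,72],[-1,3,-15,0,0,0,72]]

```text
time_s: 3.72
position: [0.5367, -0.2242, 0.2109]
tcp_rot: [0.002, 0.741, 0.672, 0.002]
force: [0.3, -0.0, 0.6]
opening: 0.0721
```

```bash
python3 - <<'E'
from workcell import *
from h import *
for i in range(2):
  s=observe(); 
  x=rq(s["tcp_rot"]).as_matrix()
  print(s["time_s"],s["position"],np.degrees(np.arctan2(x[1,0],x[0,0])),x[:,2],s["force"])
  if i==0: c=camera("wrist")
E
```

```text
3.7167 [ 0.53671208 -0.22420371  0.2109424 ] 84.4180395612586 [ 0.00583253 -0.00123615 -0.99998223] [ 0.29130229 -0.00328965  0.56165405]
3.7667 [ 0.53436389 -0.22313212  0.2065632 ] 84.4226082947587 [-9.43914448e-04  6.33465548e-04 -9.99999354e-01] [-0.93023629  1.24500247 -2.60884265]
```

>>> apply_moves:
  targets:
    - [[1,-1,-15,0,0,0,72],[1,-1,-32,0,0,0,72],[1,-1,-46,0,0,0,72],[1,-1,-53,0,0,0,72],[1,-1,-53,0,0,0,72],[1,-1,-53,0,0,0,72]]

```text
time_s: 4.27
position: [0.5359, -0.2248, 0.1554]
tcp_rot: [-0.0, 0.741, 0.672, -0.0]
force: [0.4, -0.5, 1.4]
opening: 0.0719
```

```bash
python3 - <<'E'
from workcell import *
from h import *
c=camera("wrist"); cv2.imwrite("pics/w4.png",c["frame"][:,:,::-1])
s=observe(); 
x=rq(s["tcp_rot"]).as_matrix()
print(s["time_s"],s["position"],np.degrees(np.arctan2(x[1,0],x[0,0])),x[:,2],s["force"])
E
```

```text
4.3167 [ 0.53627367 -0.22498351  0.15591844] 84.39315370774193 [ 8.86260527e-04 -2.99968171e-04 -9.99999562e-01] [-0.57514424 -0.19688915 -0.14535517]
```

View pics/w4.png

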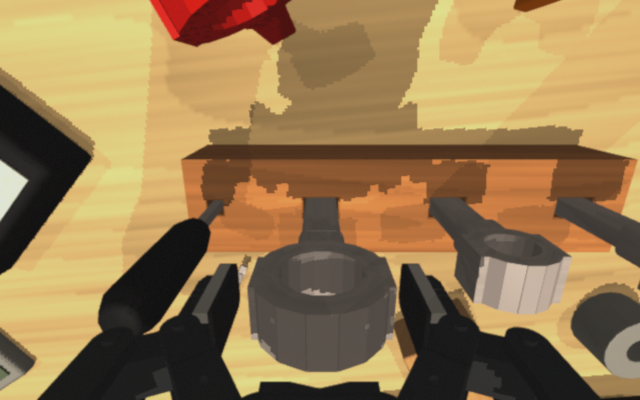

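>>> apply_moves:
  grip_force: 60
  targets:
    - [[0,0,0,0,0,0,45],[0,0,0,0,0,0,45],[0,0,0,0,0,0,45],[0,0,0,0,0,0,45],[0,0,0,0,0,0,45],[0,0,5,0,0,0,45],[0,0,10,0,0,0,45],[0,0,10,0,0,0,45]]

```text
time_s: 4.98
position: [0.5359, -0.2248, 0.1657]
tcp_rot: [0.0, 0.741, 0.672, 0.0]
force: [-0.3, 0.6, -3.5]
opening: 0.055
```

```bash
python3 - <<'E'
from workcell import *
from h import *
c=camera("wrist"); cv2.imwrite("pics/w5.png",c["frame"][:,:,::-1])
s=observe(); 
x=rq(s["tcp_rot"]).as_matrix()
print(s["time_s"],s["position"],np.degrees(np.arctan2(x[1,0],x[0,0])),x[:,2],s["force"],s["opening"])
E
```

```text
5.0333 [ 0.53564746 -0.22472416  0.16528749] 84.39480818592072 [-1.85315075e-04  6.88179115e-05 -9.99999980e-01] [ 0.45996412  0.6434768  -4.49972615] 0.054912833597323414
```

View pics/w5.png

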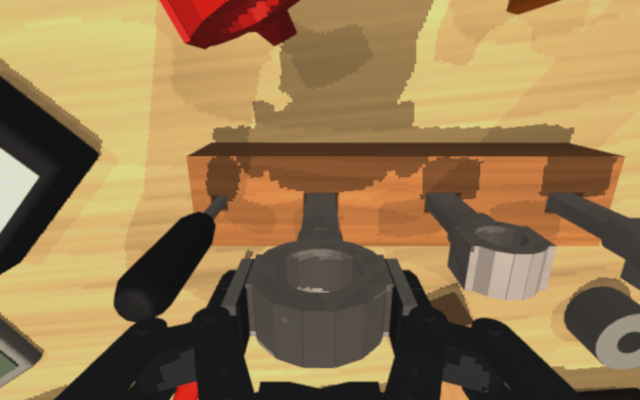

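>>> apply_moves:
  targets:
    - [[0,0,20,0,0,0,45],[0,0,50,0,0,0,45],[0,0,85,0,0,0,45],[0,0,120,0,0,0,45],[0,0,155,0,0,0,45],[0,0,185,0,0,0,45],[0,0,205,0,0,0,45],[-15,30,205,0,0,0.05,45],[-25,65,205,0,0,0.1,45],[-35,100,205,0,0,0.16,45],[-45,135,205,0,0,0.22,45],[-55,170,205,0,0,0.28,45]]

```text
time_s: 6.03
position: [0.4794, -0.0534, 0.3696]
tcp_rot: [-0.0, 0.639, 0.769, -0.0]
force: [0.7, 1.3, -4.5]
opening: 0.055
```

>>> apply_moves:
  targets:
    - [[-10,35,0,0,0,0.06,45],[-20,70,0,0,0,0.13,45],[-30,105,0,0,0,0.2,45],[-35,140,0,0,0,0.27,45],[-42,170,-10,0,0,0.33,45],[-45,190,-30,0,0,0.375,45],[-45,200,-55,0,0,0.375,45],[-45,200,-80,0,0,0.375,45],[-45,200,-95,0,0,0.375,45],[-45,200,-100,0,0,0.375,45],[-45,200,-100,0,0,0.375,45]]

```text
time_s: 6.95
position: [0.4348, 0.1446, 0.2687]
tcp_rot: [-0.001, 0.486, 0.874, -0.002]
force: [-0.2, 0.6, -4.2]
opening: 0.055
```

```bash
python3 - <<'E'
from workcell import *
from h import *
c=camera("wrist"); cv2.imwrite("pics/w6.png",c["frame"][:,:,::-1])
s=observe(); np.savez("w6.npz",frame=c["frame"],pos=s["position"],rot=s["tcp_rot"])
x=rq(s["tcp_rot"]).as_matrix()
print(s["time_s"],s["position"],np.degrees(np.arctan2(x[1,0],x[0,0])),x[:,2],s["force"],s["opening"])
c=camera("side");cv2.imwrite("pics/s6.png",cv2.resize(c["frame"][80:260,200:440,::-1],(800,600),interpolation=cv2.INTER_CUBIC))
E
```

```text
7.0 [0.43572138 0.14494501 0.27006634] 121.89703502440057 [-9.01121391e-04 -4.49538844e-04 -9.99999493e-01] [-0.30906361 -0.34430439 -3.3746006 ] 0.05480474444101921
```

View pics/w6.png

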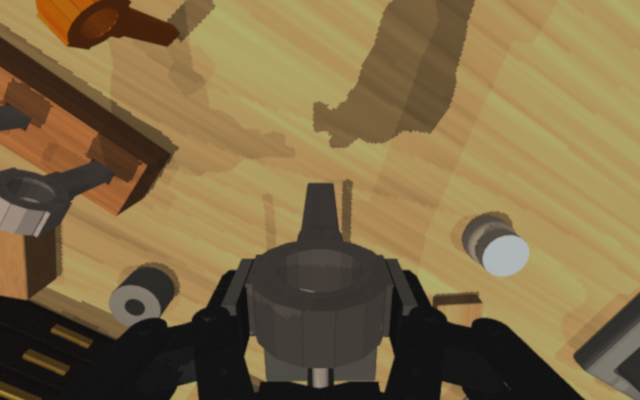

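View pics/s6.png

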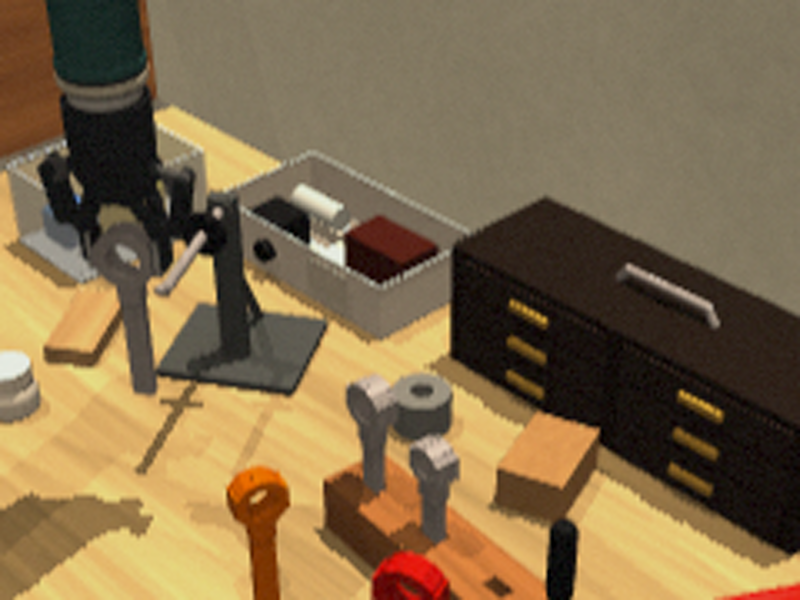

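>>> apply_moves:
  targets:
    - [[0,1,-25,0,0,0,45],[0,1,-55,0,0,0,45],[0,1,-72,0,0,0,45],[0,1,-77,0,0,0,45],[0,1,-77,0,0,0,45],[0,1,-77,0,0,0,45]]

```text
time_s: 7.55
position: [0.4371, 0.1466, 0.1946]
tcp_rot: [0.001, 0.486, 0.874, 0.001]
force: [0.9, -0.3, -3.9]
opening: 0.0553
```

```bash
cat > look.py <<'E'
from workcell import *
from h import *
import sys
t=sys.argv[1]; s=observe(); c=camera("wrist"); cv2.imwrite(f"pics/w{t}.png",c["frame"][:,:,::-1])
s=observe(); x=rq(s["tcp_rot"]).as_matrix()
p=s["position"]; u=np.array([.848,.530]);n=np.array([-.530,.848])
print(s["time_s"],p.round(4),"yaw",np.degrees(np.arctan2(x[1,0],x[0,0])).round(2),x[:2,2].round(4),"F",s["force"].round(2),"Tq",s["wrist_torque"].round(2),"open",s["opening"])
print("along x_s",(u@p[:2]-.6723).round(4),"lat off",(n@p[:2]+.1063).round(4),"F along",(u@s["force"][:2]).round(2),"F lat",(n@s["force"][:2]).round(2))
if len(sys.argv)>2:
  c=camera("side");cv2.imwrite(f"pics/s{t}.png",cv2.resize(c["frame"][100:220,200:360,::-1],(800,600),interpolation=cv2.INTER_CUBIC))
E
python3 look.py 7 1
```

```text
7.6 [0.4373 0.1467 0.1949] yaw 121.91 [0.0032 0.0014] F [-0.59  0.34 -3.93] Tq [-0.02  0.03  0.01] open 0.055191203054795794
along x_s -0.2238 lat off -0.0011 F along -0.32 F lat 0.6
```

View pics/w7.png

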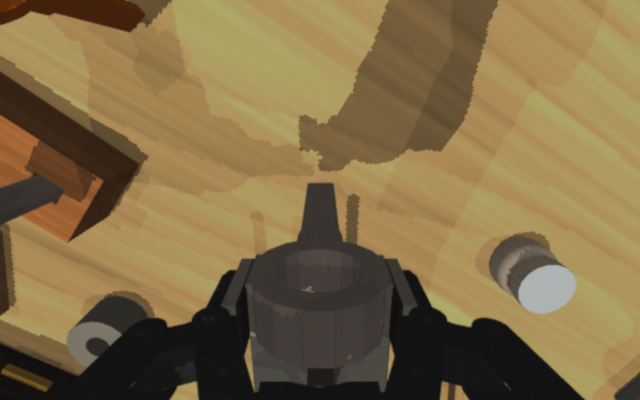

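View pics/s7.png

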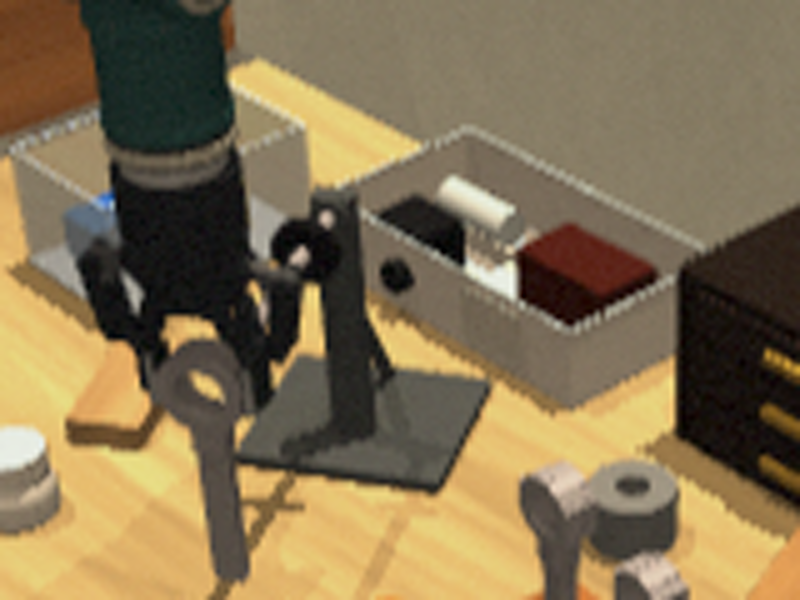

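>>> apply_moves:
  targets:
    - [[8,6,-1,0,0,0,45],[17,11.5,-1,0,0,0,45],[25,17,-1,0,0,0,45],[33.5,22,-1,0,0,0,45],[42,27,-1,0,0,0,45],[50.5,32.5,-1,0,0,0,45],[59,38,-1,0,0,0,45],[67.5,43,-1,0,0,0,45],[67.5,43,-1,0,0,0,45]]

```text
time_s: 8.4
position: [0.5053, 0.1906, 0.1922]
tcp_rot: [0.0, 0.485, 0.874, 0.001]
force: [1.0, 1.2, -4.7]
opening: 0.055
```

```bash
python3 look.py 8 1
```

```text
8.45 [0.5041 0.1898 0.192 ] yaw 121.94 [0. 0.] F [-0.27 -1.07 -4.95] Tq [-0.03  0.02  0.04] open 0.055175424077572664
along x_s -0.1443 lat off 0.0001 F along -0.8 F lat -0.76
```

View pics/w8.png

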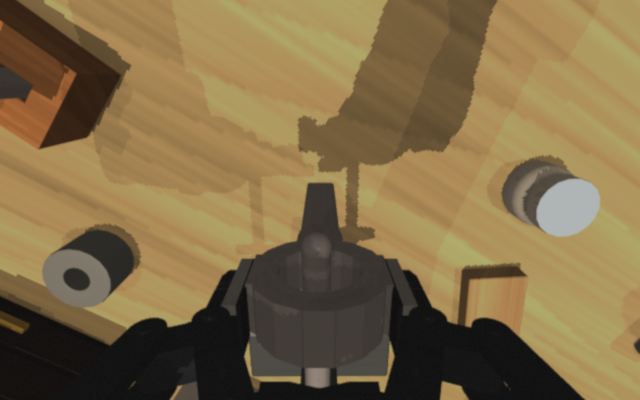

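View pics/s8.png

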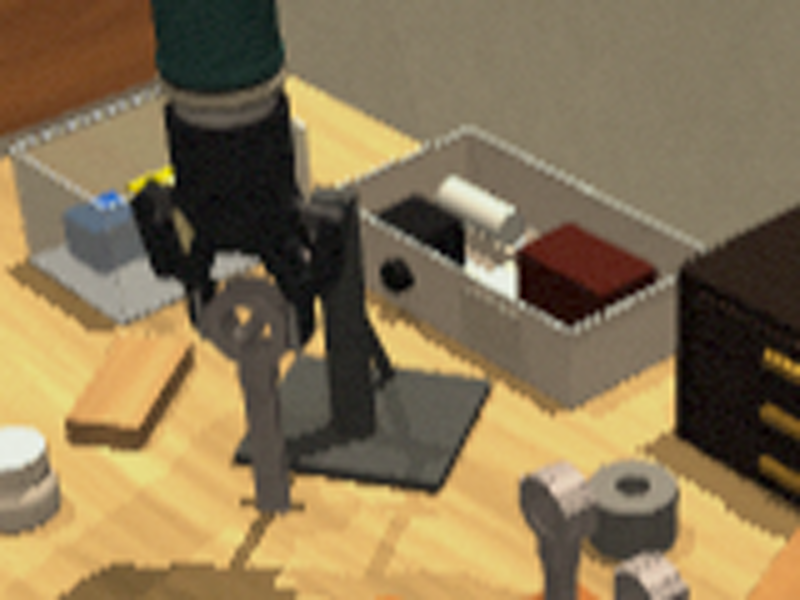

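>>> apply_moves:
  targets:
    - [[5,3,-4,0,0,0,45],[12.5,8,-8,0,0,0,45],[21,13,-9,0,0,0,45],[29.5,18.5,-9,0,0,0,45],[38,23.5,-9,0,0,0,45],[45,28,-9,0,0,0,45],[50,31,-9,0,0,0,45],[53,33,-9,0,0,0,45],[55,34.5,-9,0,0,0,45],[55,34.5,-9,0,0,0,45]]

```text
time_s: 9.33
position: [0.5586, 0.224, 0.1831]
tcp_rot: [-0.0, 0.485, 0.874, 0.0]
force: [0.3, 0.4, -4.3]
opening: 0.0552
```

```bash
python3 look.py 9 1
```

```text
9.3833 [0.5582 0.2237 0.1831] yaw 121.92 [-0.0003 -0.0001] F [ 0.07  0.68 -3.35] Tq [ 0.01 -0.04 -0.02] open 0.05492532064393555
along x_s -0.0804 lat off 0.0001 F along 0.42 F lat 0.54
```

View pics/s9.png

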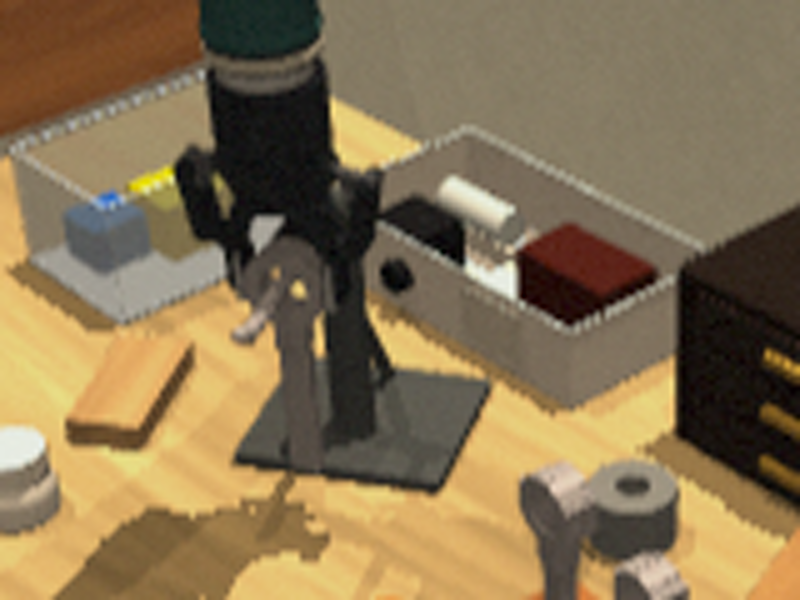

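>>> apply_moves:
  targets:
    - [[1.3,0.8,0,0,0,0,45],[2.6,1.6,0,0,0,0,45],[3.9,2.4,0,0,0,0,45],[5.2,3.2,0,0,0,0,45],[6.4,4,0,0,0,0,45],[7.6,4.7,0,0,0,0,45]]

```text
time_s: 9.93
position: [0.5661, 0.2285, 0.1832]
tcp_rot: [-0.0, 0.485, 0.874, 0.0]
force: [0.3, 0.2, -4.7]
opening: 0.0549
```

>>> apply_moves:
  targets:
    - [[0.8,0.5,0,0,0,0,45],[1.7,1,0,0,0,0,45]]

```text
time_s: 10.1
position: [0.5677, 0.2295, 0.1831]
tcp_rot: [-0.0, 0.485, 0.874, -0.0]
force: [-0.6, 0.8, -3.6]
opening: 0.0553
```

>>> apply_moves:
  targets:
    - [[0.8,0.5,0,0,0,0,45],[1.7,1,0,0,0,0,45]]

```text
time_s: 10.27
position: [0.5694, 0.2305, 0.1831]
tcp_rot: [-0.0, 0.485, 0.874, -0.0]
force: [0.8, -0.7, -3.7]
opening: 0.0552
```

>>> apply_moves:
  targets:
    - [[0.8,0.5,0,0,0,0,45],[1.7,1,0,0,0,0,45]]

```text
time_s: 10.43
position: [0.5707, 0.2312, 0.1831]
tcp_rot: [-0.0, 0.485, 0.874, -0.001]
force: [-2.7, -0.8, -2.0]
opening: 0.0554
```

```bash
python3 look.py 10; python3 look.py 10
```

```text
10.4833 [0.5707 0.2312 0.183 ] yaw 121.93 [-0.0013 -0.0006] F [-0.69 -0.28 -3.11] Tq [-0.1   0.28  0.06] open 0.05489272135411736
along x_s -0.0658 lat off -0.0001 F along -0.74 F lat 0.13
10.5333 [0.5707 0.2312 0.183 ] yaw 121.92 [-0.0011 -0.0005] F [-1.58 -1.47 -3.66] Tq [-0.16  0.35  0.07] open 0.05471736914063501
along x_s -0.0658 lat off -0.0001 F along -2.12 F lat -0.41
```

View pics/w10.png

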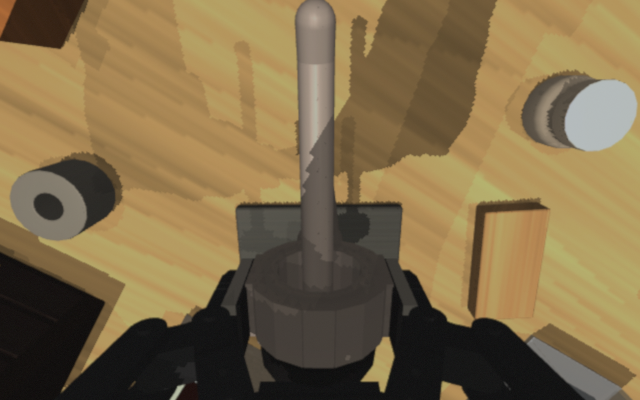

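>>> apply_moves:
  targets:
    - [[0.4,0.3,0,0,0,0,45],[0.8,0.5,0,0,0,0,45],[0.8,0.5,0,0,0,0,45]]

```text
time_s: 10.78
position: [0.5707, 0.2313, 0.1829]
tcp_rot: [-0.001, 0.485, 0.874, -0.001]
force: [-4.7, -2.5, -0.4]
opening: 0.0553
```

```bash
python3 look.py 11
```

```text
10.8333 [0.5707 0.2313 0.1829] yaw 121.93 [-0.0027 -0.0013] F [-5.41 -2.98 -1.24] Tq [-0.51  0.95  0.1 ] open 0.055028037503217365
along x_s -0.0657 lat off -0.0001 F along -6.17 F lat 0.34
```

>>> apply_moves:
  targets:
    - [[-0.4,-0.3,-1,0,0,0,45],[-0.4,-0.3,-2,0,0,0,45],[-0.4,-0.3,-3,0,0,0,45],[-0.4,-0.3,-4,0,0,0,45]]

```text
time_s: 11.17
position: [0.5709, 0.2311, 0.179]
tcp_rot: [-0.0, 0.485, 0.874, -0.001]
force: [-4.5, -3.1, -0.5]
opening: 0.0549
```

```bash
python3 look.py 12
```

```text
11.2167 [0.5708 0.2311 0.1788] yaw 121.92 [-0.0015 -0.0009] F [-4.25 -1.67 -1.87] Tq [-0.39  0.86  0.12] open 0.05513779752411033
along x_s -0.0658 lat off -0.0003 F along -4.48 F lat 0.83
```

>>> apply_moves:
  targets:
    - [[-0.3,-0.2,-1,0,0,0,45],[-0.3,-0.2,-1.5,0,0,0,45],[-0.3,-0.2,-1.5,0,0,0,45]]

```text
time_s: 11.47
position: [0.5709, 0.2311, 0.1785]
tcp_rot: [-0.0, 0.485, 0.874, -0.0]
force: [-5.2, -3.7, 4.1]
opening: 0.0548
```

```bash
python3 look.py 13
```

```text
11.5167 [0.5709 0.2311 0.1785] yaw 121.92 [-0.0005 -0.0003] F [-6.55 -3.34  3.54] Tq [-0.61  1.24  0.15] open 0.055371889354022874
along x_s -0.0657 lat off -0.0003 F along -7.32 F lat 0.64
```

>>> apply_moves:
  targets:
    - [[-0.2,-0.1,0.5,0,0,0,45],[-0.2,-0.1,0.5,0,0,0,60],[-0.2,-0.1,0.5,0,0,0,72],[-0.2,-0.1,0.5,0,0,0,72],[-0.2,-0.1,0.5,0,0,0,72]]

```text
time_s: 11.93
position: [0.5718, 0.2318, 0.1787]
tcp_rot: [0.001, 0.485, 0.874, 0.001]
force: [0.7, -0.8, -0.3]
opening: 0.072
```

```bash
python3 look.py 14 1
```

```text
11.9833 [0.5716 0.2317 0.1786] yaw 121.92 [0.0014 0.0007] F [ 0.29  0.4  -0.24] Tq [-0.   -0.05 -0.01] open 0.07178765506837129
along x_s -0.0648 lat off -0.0002 F along 0.45 F lat 0.19
```

View pics/w14.png

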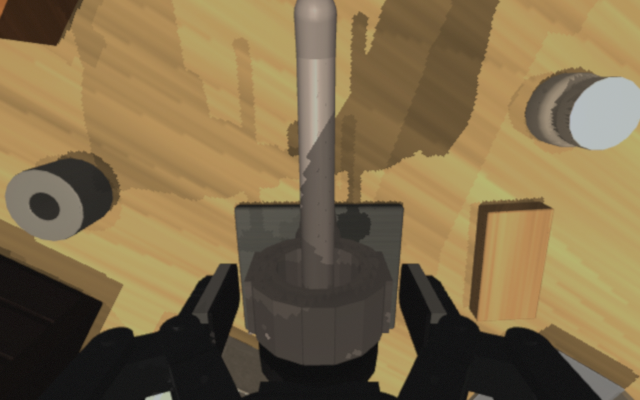

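>>> apply_moves:
  targets:
    - [[0,0,15,0,0,0,72],[0,0,45,0,0,0,72],[0,0,80,0,0,0,72],[0,0,115,0,0,0,72],[0,-5,130,0,0,-0.05,66],[-2,-40,130,0,0,-0.12,66],[-5,-80,130,0,0,-0.24,66],[-8,-120,130,0,0,-0.36,66],[-11,-160,130,0,0,-0.48,66],[-14,-200,130,0,0,-0.6,66],[-17,-240,130,0,0,-0.654,66],[-20,-265,120,0,0,-0.654,66]]

```text
time_s: 13.03
position: [0.5516, -0.0386, 0.3004]
tcp_rot: [0.002, 0.743, 0.669, 0.001]
force: [0.8, -0.5, -0.0]
opening: 0.0661
```

>>> apply_moves:
  targets:
    - [[0,-9,-20,0,0,0,66],[0,-11,-50,0,0,0,66],[0,-11,-70,0,0,0,66],[0,-11,-78,0,0,0,66],[0,-11,-78,0,0,0,66]]

```text
time_s: 13.45
position: [0.5499, -0.0445, 0.2184]
tcp_rot: [-0.001, 0.74, 0.672, -0.001]
force: [-0.4, -0.1, -1.0]
opening: 0.0658
```

```bash
python3 look.py 15 1; python3 - <<'E'
from workcell import *
from h import *
s=observe(); c=camera("wrist"); np.savez("cal.npz",x=0)
f=c["frame"]; cv2.imwrite("pics/w15c.png",cv2.resize(f[170:300,220:400,::-1],(720,520),interpolation=cv2.INTER_CUBIC))
ux=np.array([.9956,-.094,0]);e=np.array([.5535,-.0443,.179])
for k in (-.012,0,.012): print(((proj(c,e+k*ux,s)-[220,170])*4).round())
E
```

```text
13.5 [ 0.551  -0.0445  0.22  ] yaw 84.47 [-0.0008 -0.0001] F [-0.12  0.66  1.02] Tq [-0.01 -0.01 -0.  ] open 0.06626696702581102
along x_s -0.2286 lat off -0.2234 F along 0.25 F lat 0.62
[400. 215.]
[400. 293.]
[400. 368.]
```

View pics/w15c.png

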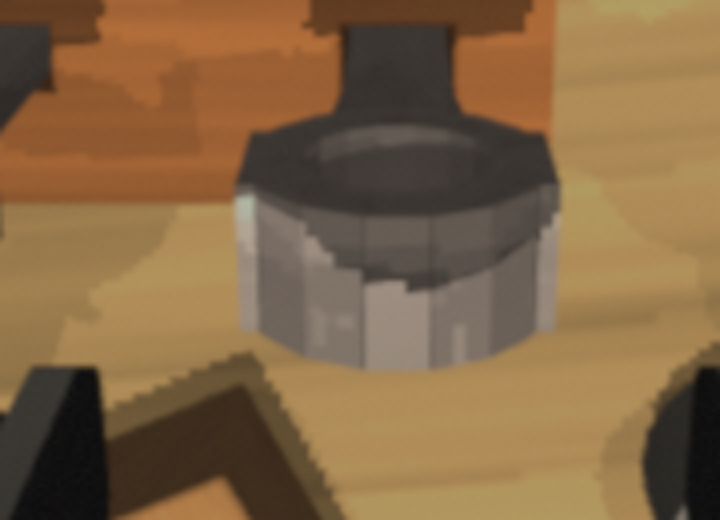

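View pics/s15.png

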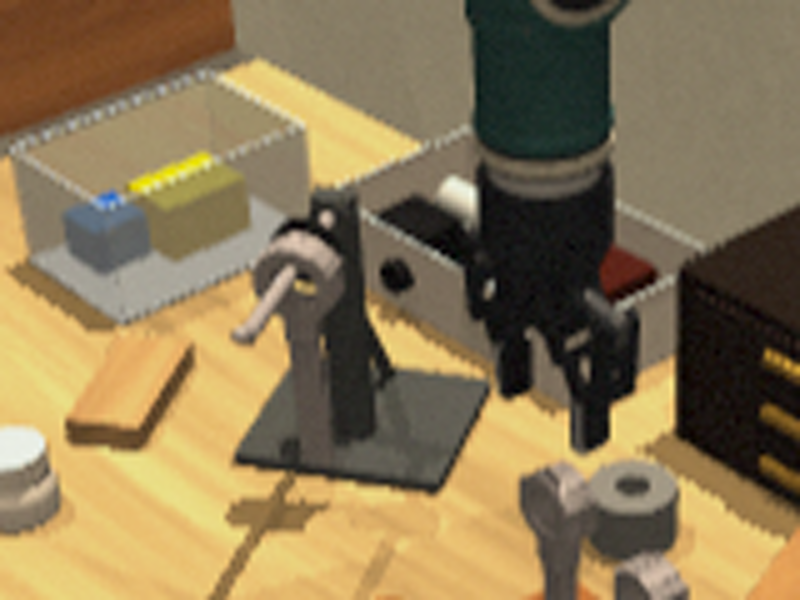

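>>> apply_moves:
  targets:
    - [[0.5,0,-20,0,0,0,66],[0.5,0,-45,0,0,0,66],[0.5,0,-65,0,0,0,66],[0.5,0,-75,0,0,0,66],[0.5,0,-75,0,0,0,66],[0.5,0,-75,0,0,0,36],[0.5,0,-75,0,0,0,36],[0.5,0,-75,0,0,0,36],[0.5,0,-75,0,0,0,36],[0.5,0,-75,0,0,0,36],[0.5,0,-70,0,0,0,36],[0.5,0,-65,0,0,0,36]]

```text
time_s: 14.6
position: [0.5512, -0.0447, 0.1552]
tcp_rot: [-0.0, 0.741, 0.672, -0.0]
force: [2.2, -0.6, -4.4]
opening: 0.0467
```

```bash
python3 look.py 16
```

```text
14.65 [ 0.5516 -0.0448  0.1562] yaw 84.44 [0.0008 0.    ] F [-0.39 -0.69 -3.43] Tq [ 0.02 -0.05 -0.  ] open 0.04677611935356465
along x_s -0.2282 lat off -0.224 F along -0.7 F lat -0.38
```

View pics/w16.png

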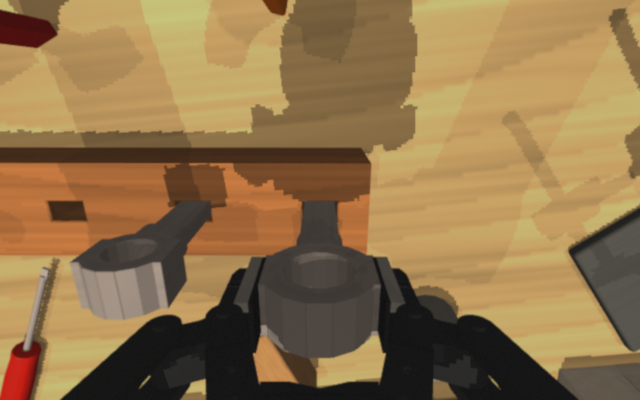

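>>> apply_moves:
  targets:
    - [[0,0,25,0,0,0,36],[0,0,60,0,0,0,36],[0,0,100,0,0,0,36],[0,0,140,0,0,0,36],[-5,0,175,0,0,0,36],[-15,10,200,0,0,0.04,36],[-30,35,214,0,0,0.12,36],[-48,68,214,0,0,0.23,36],[-66,102,214,0,0,0.34,36],[-84,136,214,0,0,0.45,36],[-102,168,214,0,0,0.56,36],[-112,186,214,0,0,0.63,36]]

```text
time_s: 15.65
position: [0.4363, 0.1449, 0.3689]
tcp_rot: [-0.001, 0.492, 0.871, -0.0]
force: [-0.3, -0.0, -3.9]
opening: 0.0471
```

>>> apply_moves:
  targets:
    - [[-3,6,-20,0,0,0.024,36],[-3,6,-60,0,0,0.024,36],[-3,6,-100,0,0,0.024,36],[-3,6,-140,0,0,0.024,36],[-3,6,-165,0,0,0.024,36],[-3,6,-177,0,0,0.024,36],[-3,6,-177,0,0,0.024,36],[-3,6,-177,0,0,0.024,36]]

```text
time_s: 16.32
position: [0.4362, 0.1469, 0.1918]
tcp_rot: [-0.0, 0.486, 0.874, -0.001]
force: [0.3, -0.5, -3.8]
opening: 0.0466
```

```bash
python3 look.py 17 1
```

```text
16.3667 [0.437  0.1473 0.1928] yaw 121.9 [0.0007 0.0001] F [ 0.47  0.1  -3.89] Tq [ 0.02 -0.01  0.01] open 0.04680918763850435
along x_s -0.2237 lat off -0.0004 F along 0.45 F lat -0.16
```

View pics/w17.png

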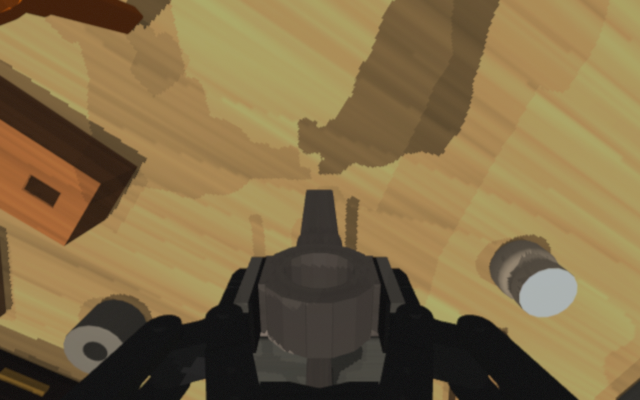

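View pics/s17.png

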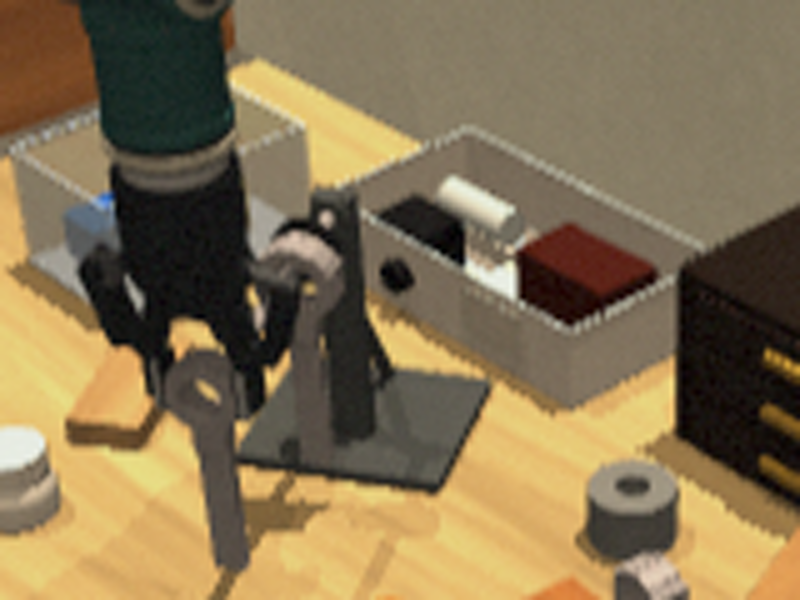

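>>> apply_moves:
  targets:
    - [[8,5,0,0,0,0,36],[16,10,0,0,0,0,36],[25,15.5,0,0,0,0,36],[33.5,21,0,0,0,0,36],[42,26,0,0,0,0,36],[50.5,31.5,0,0,0,0,36],[59,37,0,0,0,0,36],[66,41.5,0,0,0,0,36],[66,41.5,0,0,0,0,36]]

```text
time_s: 17.17
position: [0.5041, 0.1901, 0.1921]
tcp_rot: [0.0, 0.485, 0.874, 0.001]
force: [0.6, 0.1, -4.4]
opening: 0.047
```

```bash
python3 look.py 18
```

```text
17.2167 [0.503  0.1893 0.1919] yaw 121.94 [-0.0002 -0.0001] F [-0.44 -0.82 -4.55] Tq [-0.04  0.09  0.04] open 0.04707824908370632
along x_s -0.1454 lat off 0.0003 F along -0.81 F lat -0.46
```

View pics/w18.png

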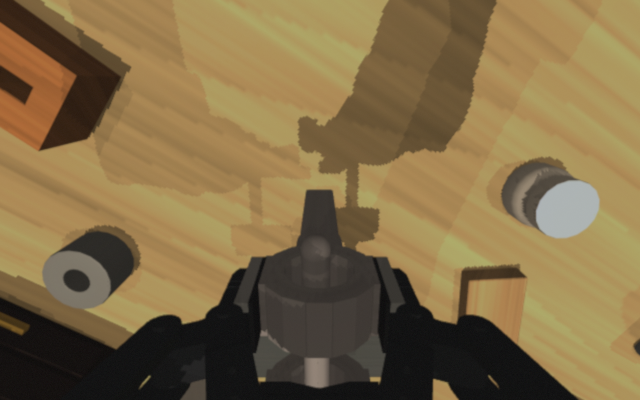

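>>> apply_moves:
  targets:
    - [[7,4.5,-3,0,0,0,36],[15,9.5,-6,0,0,0,36],[23,14.5,-7,0,0,0,36],[29,18,-7,0,0,0,36],[33,20.5,-7,0,0,0,36],[35.5,22,-7,0,0,0,36],[36.5,22.8,-7,0,0,0,36],[36.5,22.8,-7,0,0,0,36]]

```text
time_s: 17.88
position: [0.539, 0.2117, 0.1851]
tcp_rot: [-0.0, 0.485, 0.874, -0.0]
force: [0.3, -0.4, -3.9]
opening: 0.0472
```

>>> apply_moves:
  targets:
    - [[1,0.6,0,0,0,0,36],[2,1.2,0,0,0,0,36],[3,1.9,0,0,0,0,36],[4,2.5,0,0,0,0,36],[5,3.1,0,0,0,0,36]]

```text
time_s: 18.3
position: [0.544, 0.2147, 0.1853]
tcp_rot: [0.0, 0.485, 0.874, 0.0]
force: [-0.3, -0.7, -3.6]
opening: 0.0471
```

```bash
python3 look.py 19
```

```text
18.35 [0.5442 0.2149 0.1853] yaw 121.92 [0.0004 0.0002] F [ 0.32 -0.45 -3.52] Tq [ 0.   -0.07 -0.02] open 0.04701603503729928
along x_s -0.0969 lat off 0.0001 F along 0.04 F lat -0.55
```

View pics/w19.png

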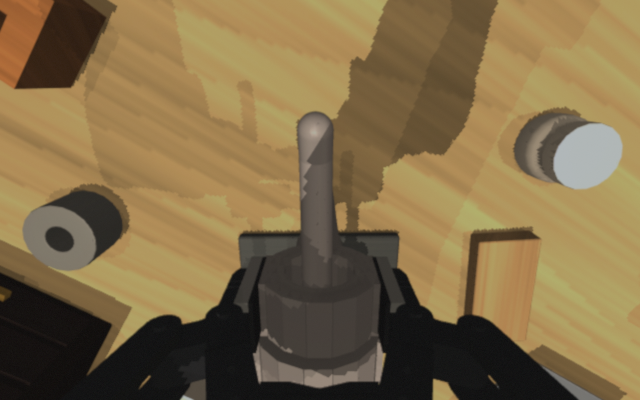

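>>> apply_moves:
  targets:
    - [[0.8,0.5,0,0,0,0,36],[1.7,1,0,0,0,0,36],[2.5,1.6,0,0,0,0,36],[2.5,1.6,0,0,0,0,36]]

```text
time_s: 18.68
position: [0.5466, 0.2165, 0.1852]
tcp_rot: [0.0, 0.485, 0.874, 0.0]
force: [0.2, 0.6, -3.8]
opening: 0.047
```

>>> apply_moves:
  targets:
    - [[0.5,0.3,0,0,0,0,36],[1,0.6,0,0,0,0,36],[1,0.6,0,0,0,0,36]]

```text
time_s: 18.93
position: [0.5475, 0.217, 0.1852]
tcp_rot: [0.0, 0.485, 0.874, 0.0]
force: [0.3, 0.1, -3.5]
opening: 0.0471
```

x_s ≈ -93.0, and I expect contact near -91.7.

>>> apply_moves:
  targets:
    - [[0.5,0.3,0,0,0,0,36],[1,0.6,0,0,0,0,36],[1,0.6,0,0,0,0,36]]

```text
time_s: 19.18
position: [0.5485, 0.2176, 0.1852]
tcp_rot: [-0.0, 0.485, 0.874, 0.0]
force: [-0.3, -0.1, -2.1]
opening: 0.0474
```

```bash
python3 look.py 20
```

```text
19.2333 [0.5485 0.2175 0.1852] yaw 121.92 [-0.      0.0001] F [-0.16  0.47 -3.11] Tq [-0.04  0.04 -0.  ] open 0.04697373177898547
along x_s -0.0919 lat off 0.0001 F along 0.11 F lat 0.48
```

>>> apply_moves:
  targets:
    - [[0.4,0.3,0,0,0,0,36],[0.8,0.5,0,0,0,0,36],[0.8,0.5,0,0,0,0,36]]

```text
time_s: 19.48
position: [0.5488, 0.2177, 0.185]
tcp_rot: [-0.0, 0.485, 0.874, -0.001]
force: [-1.4, -1.0, -3.2]
opening: 0.0466
```

```bash
python3 look.py 20
```

```text
19.5333 [0.5488 0.2177 0.185 ] yaw 121.92 [-0.0011 -0.0006] F [-2.11 -0.71 -2.82] Tq [-0.29  0.48  0.06] open 0.04727341452875139
along x_s -0.0915 lat off 0.0 F along -2.17 F lat 0.52
```

>>> apply_moves:
  targets:
    - [[0.4,0.3,0,0,0,0,36],[0.8,0.5,0,0,0,0,36],[0.8,0.5,0,0,0,0,36]]

```text
time_s: 19.78
position: [0.5488, 0.2178, 0.1849]
tcp_rot: [-0.001, 0.485, 0.874, -0.001]
force: [-5.1, -3.4, -0.1]
opening: 0.047
```

```bash
python3 look.py 20
```

```text
19.8333 [0.5489 0.2177 0.185 ] yaw 121.93 [-0.0029 -0.0015] F [-5.22 -2.86 -0.08] Tq [-0.62  1.02  0.12] open 0.047051882970906254
along x_s -0.0915 lat off 0.0 F along -5.94 F lat 0.34
```

View pics/w20.png

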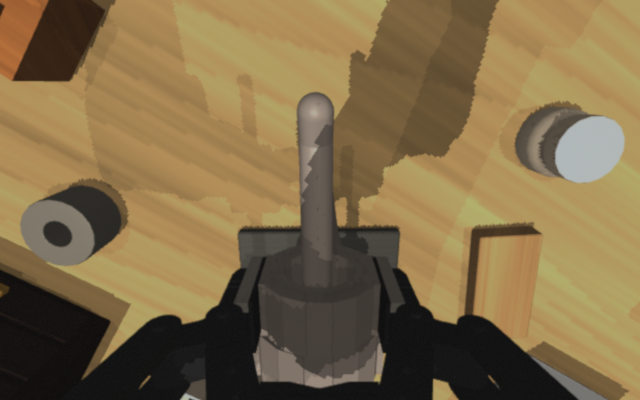

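>>> apply_moves:
  targets:
    - [[-0.3,-0.2,-1,0,0,0,36],[-0.3,-0.2,-2,0,0,0,36],[-0.3,-0.2,-3,0,0,0,36],[-0.3,-0.2,-3.5,0,0,0,36],[-0.3,-0.2,-3.5,0,0,0,36]]

```text
time_s: 20.25
position: [0.5489, 0.2177, 0.1834]
tcp_rot: [-0.001, 0.485, 0.874, -0.001]
force: [-8.6, -4.4, 9.9]
opening: 0.0469
```

```bash
python3 look.py 21
```

```text
20.3 [0.5489 0.2178 0.1834] yaw 121.93 [-0.0016 -0.0007] F [-8.49 -3.89 10.14] Tq [-0.85  1.79  0.07] open 0.04711289084164634
along x_s -0.0914 lat off 0.0 F along -9.26 F lat 1.2
```

>>> apply_moves:
  targets:
    - [[-0.2,-0.1,0.8,0,0,0,36],[-0.3,-0.2,1.5,0,0,0,36],[-0.3,-0.2,1.5,0,0,0,36]]

```text
time_s: 20.55
position: [0.5489, 0.2178, 0.1835]
tcp_rot: [-0.0, 0.485, 0.874, -0.001]
force: [-5.7, -3.9, 1.9]
opening: 0.0472
```

```bash
python3 look.py 22 1
```

```text
20.6 [0.5489 0.2178 0.1835] yaw 121.93 [-0.0012 -0.0006] F [-5.05 -3.19  2.5 ] Tq [-0.65  1.12  0.11] open 0.047090396110285856
along x_s -0.0914 lat off 0.0001 F along -5.98 F lat -0.03
```

View pics/s22.png

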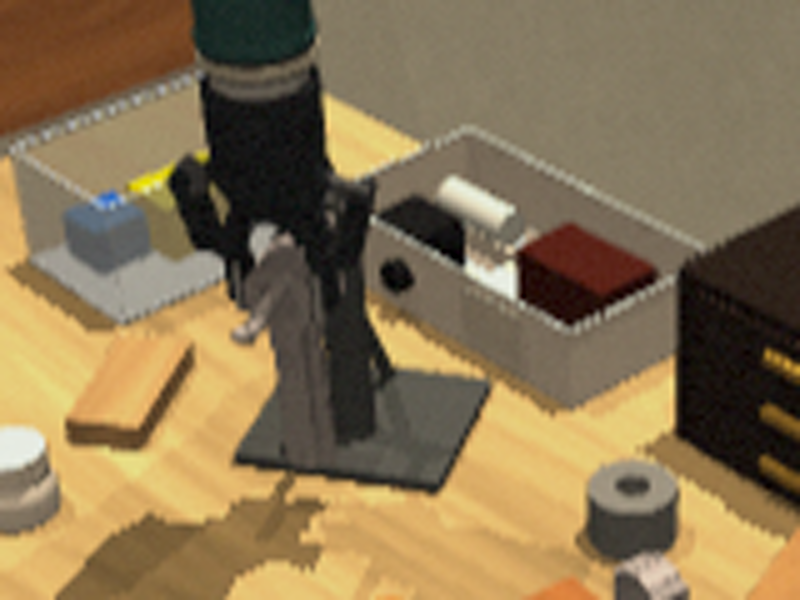

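Now open.

>>> apply_moves:
  targets:
    - [[-0.2,-0.1,0.3,0,0,0,40],[-0.3,-0.2,0.3,0,0,0,55],[-0.3,-0.2,0.3,0,0,0,66],[-0.3,-0.2,0.3,0,0,0,66],[-0.3,-0.2,0.3,0,0,0,66]]

```text
time_s: 21.07
position: [0.55, 0.2184, 0.184]
tcp_rot: [0.001, 0.485, 0.874, 0.001]
force: [-1.0, 0.7, -0.3]
opening: 0.0664
```

```bash
python3 look.py 23 1
```

```text
21.1167 [0.5498 0.2183 0.1839] yaw 121.92 [0.0014 0.0008] F [-0.92  1.02 -0.04] Tq [ 0.01 -0.    0.02] open 0.06590415130612272
along x_s -0.0904 lat off 0.0 F along -0.24 F lat 1.35
```

View pics/w23.png

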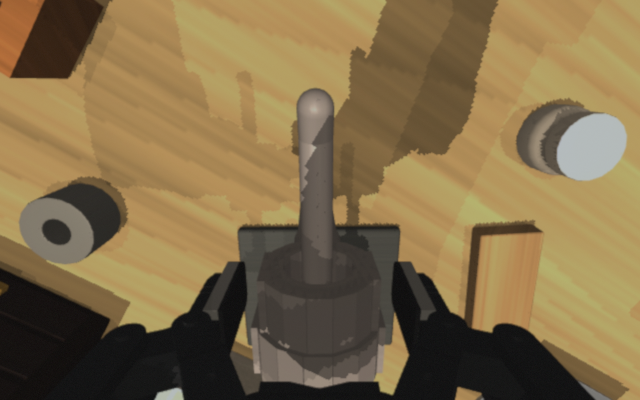

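>>> apply_moves:
  targets:
    - [[0,0,15,0,0,0,66],[0,0,45,0,0,0,66],[0,0,80,0,0,0,66],[0,0,110,0,0,0,66],[0,-5,125,0,0,-0.03,64],[0,-40,125,0,0,-0.12,60],[-1,-80,125,0,0,-0.24,60],[-2,-120,125,0,0,-0.36,60],[-3,-160,125,0,0,-0.48,60],[-4,-200,125,0,0,-0.6,60],[-5,-240,125,0,0,-0.654,60],[-6,-280,125,0,0,-0.654,60]]

```text
time_s: 22.17
position: [0.543, -0.0639, 0.3089]
tcp_rot: [0.0, 0.741, 0.671, 0.001]
force: [-0.1, 0.2, 0.5]
opening: 0.06
```

>>> apply_moves:
  targets:
    - [[0,-38,-5,0,0,0,60],[0,-65,-30,0,0,0,60],[0,-72,-65,0,0,0,60],[0,-72,-90,0,0,0,60],[0,-72,-100,0,0,0,60],[0,-72,-100,0,0,0,60]]

```text
time_s: 22.67
position: [0.5418, -0.1335, 0.2062]
tcp_rot: [-0.002, 0.74, 0.672, -0.002]
force: [0.1, 0.2, 0.8]
opening: 0.0603
```

```bash
python3 look.py 24 1; python3 - <<'E'
from workcell import *
from h import *
s=observe(); c=camera("wrist")
f=c["frame"]; cv2.imwrite("pics/w24c.png",cv2.resize(f[170:300,220:400,::-1],(720,520),interpolation=cv2.INTER_CUBIC))
ux=np.array([.9956,-.094,0]);e=np.array([.5453,-.1341,.163])
for k in (-.012,0,.012): print(((proj(c,e+k*ux,s)-[220,170])*4).round())
E
```

```text
22.7167 [ 0.5432 -0.1336  0.2081] yaw 84.49 [-0.0013  0.0002] F [0.12 0.32 1.04] Tq [-0.01 -0.02 -0.04] open 0.06011557232156913
along x_s -0.2825 lat off -0.2948 F along 0.27 F lat 0.21
[395. 200.]
[395. 277.]
[395. 351.]
```

View pics/w24c.png

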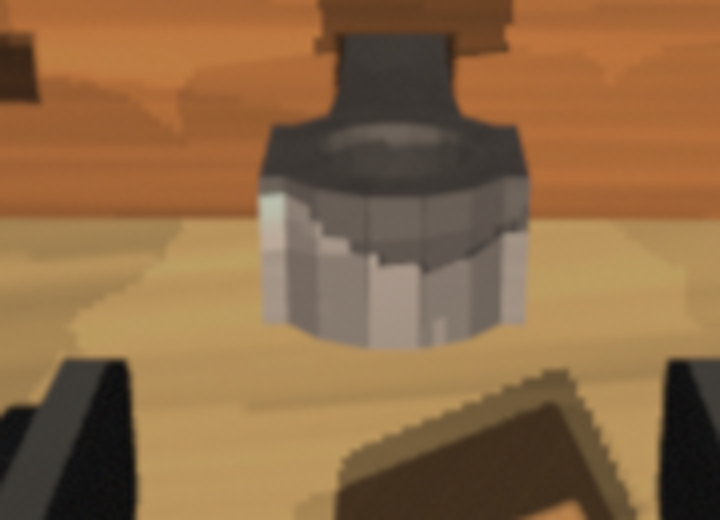

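View pics/s24.png

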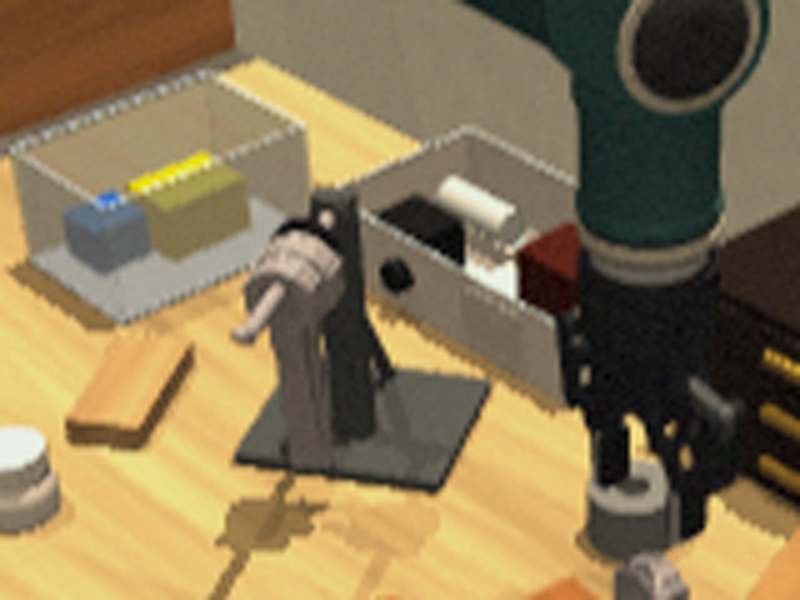

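>>> apply_moves:
  targets:
    - [[0,0,-20,0,0,0,60],[0,0,-45,0,0,0,60],[0,0,-65,0,0,0,60],[0,0,-75,0,0,0,60],[0,0,-75,0,0,0,60],[0,0,-75,0,0,0,28],[0,0,-75,0,0,0,28],[0,0,-75,0,0,0,28],[0,0,-75,0,0,0,28],[0,0,-75,0,0,0,28],[0,0,-75,0,0,0,28],[0,0,-69,0,0,0,28]]

```text
time_s: 23.82
position: [0.543, -0.134, 0.1396]
tcp_rot: [-0.0, 0.74, 0.672, -0.0]
force: [1.2, -1.0, -4.4]
opening: 0.039
```

```bash
python3 look.py 25
```

```text
23.8667 [ 0.5436 -0.1341  0.1409] yaw 84.45 [ 0.0014 -0.    ] F [ 0.41  0.59 -1.11] Tq [-0.05  0.    0.04] open 0.039020851297537545
along x_s -0.2824 lat off -0.2956 F along 0.66 F lat 0.29
```

View pics/w25.png

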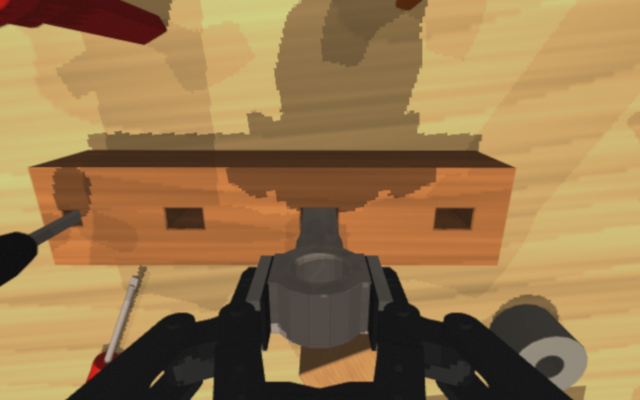

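>>> apply_moves:
  targets:
    - [[0,0,25,0,0,0,28],[0,0,60,0,0,0,28],[0,0,100,0,0,0,28],[0,0,140,0,0,0,28],[-3,0,175,0,0,0,28],[-8,10,205,0,0,0.04,28],[-20,38,225,0,0,0.1,28],[-33,76,230,0,0,0.2,28],[-47,114,230,0,0,0.3,28],[-61,152,230,0,0,0.4,28],[-75,190,230,0,0,0.5,28],[-89,228,230,0,0,0.58,28]]

```text
time_s: 24.87
position: [0.4526, 0.0952, 0.3696]
tcp_rot: [-0.0, 0.516, 0.857, -0.0]
force: [1.2, 0.5, -2.6]
opening: 0.0389
```

>>> apply_moves:
  targets:
    - [[-12,35,-5,0,0,0.05,28],[-17,52,-30,0,0,0.073,28],[-17,53,-65,0,0,0.073,28],[-17,53,-100,0,0,0.073,28],[-17,53,-135,0,0,0.073,28],[-17,53,-162,0,0,0.073,28],[-17,53,-177,0,0,0.073,28],[-17,53,-177,0,0,0.073,28],[-17,53,-177,0,0,0.073,28]]

```text
time_s: 25.62
position: [0.4367, 0.1466, 0.1922]
tcp_rot: [-0.001, 0.486, 0.874, -0.001]
force: [0.0, 0.7, -2.3]
opening: 0.0392
```

```bash
python3 look.py 26 1
```

```text
25.6667 [0.4376 0.147  0.1932] yaw 121.86 [0.0007 0.0002] F [ 1.1   0.11 -1.13] Tq [-0.04 -0.02 -0.04] open 0.038814934370825435
along x_s -0.2233 lat off -0.001 F along 0.99 F lat -0.49
```

View pics/w26.png

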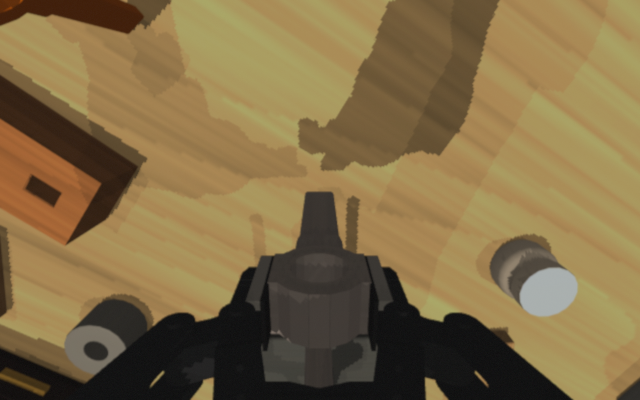

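View pics/s26.png

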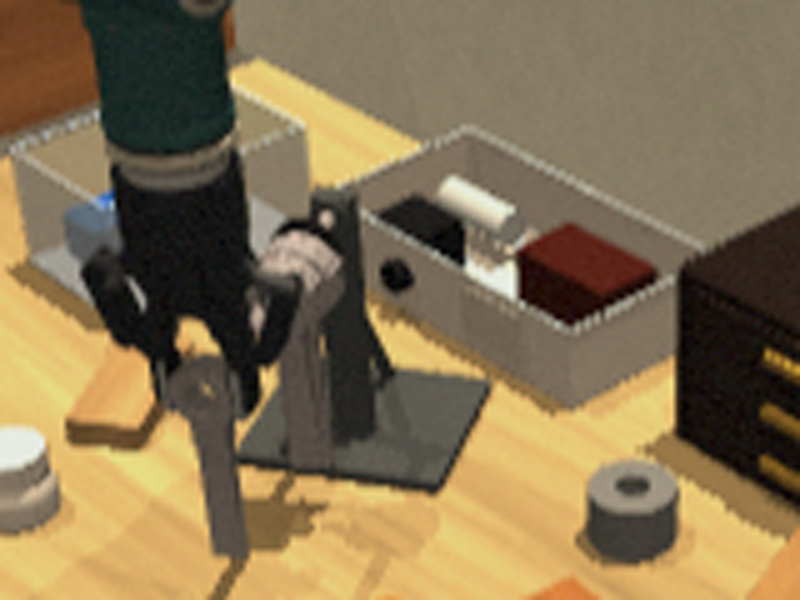

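>>> apply_moves:
  targets:
    - [[7,4.9,0.5,0,0,0,28],[15,10,0.5,0,0,0,28],[22,14.3,0.5,0,0,0,28],[28,18,0.5,0,0,0,28],[31,20,0.5,0,0,0,28],[31,20,0.5,0,0,0,28]]

```text
time_s: 26.22
position: [0.469, 0.1676, 0.193]
tcp_rot: [0.0, 0.486, 0.874, 0.0]
force: [-0.2, -0.1, -2.4]
opening: 0.039
```

```bash
python3 look.py 27 1
```

```text
26.2667 [0.4683 0.1671 0.1928] yaw 121.88 [-0.0005 -0.0002] F [-0.18 -0.53 -2.83] Tq [-0.07  0.03 -0.02] open 0.03879005563494642
along x_s -0.1866 lat off -0.0002 F along -0.44 F lat -0.36
```

View pics/s27.png

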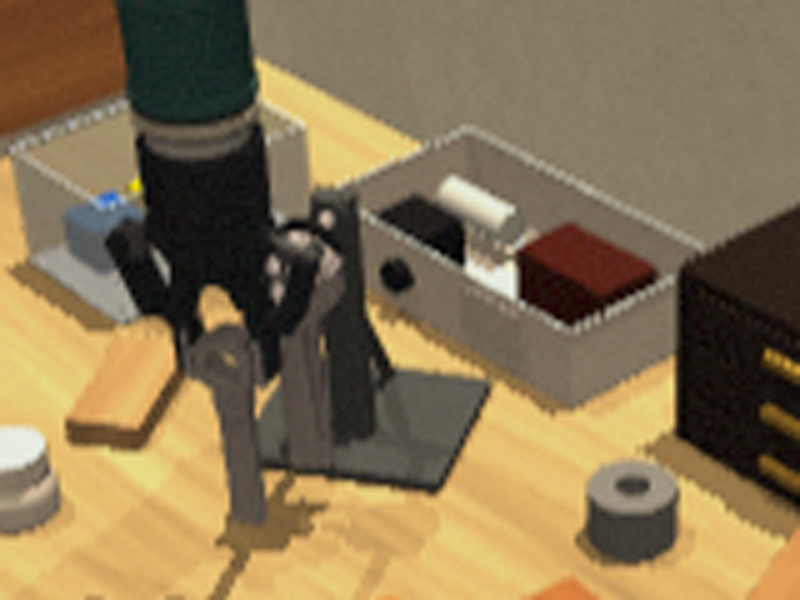

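>>> apply_moves:
  targets:
    - [[3,1.8,0.8,0,0,0,28],[6.5,4,0.8,0,0,0,28],[10,6.2,0.8,0,0,0,28],[13,8,0.8,0,0,0,28],[13,8,0.8,0,0,0,28]]

```text
time_s: 26.73
position: [0.4819, 0.1755, 0.1939]
tcp_rot: [0.0, 0.486, 0.874, 0.0]
force: [-0.3, 0.2, -2.5]
opening: 0.0388
```

```bash
python3 look.py 28
```

```text
26.7833 [0.4814 0.1751 0.1937] yaw 121.87 [0.     0.0001] F [-0.52  0.76 -2.94] Tq [-0.02  0.07  0.01] open 0.03909255808105803
along x_s -0.1712 lat off -0.0003 F along -0.04 F lat 0.92
```

View pics/w28.png

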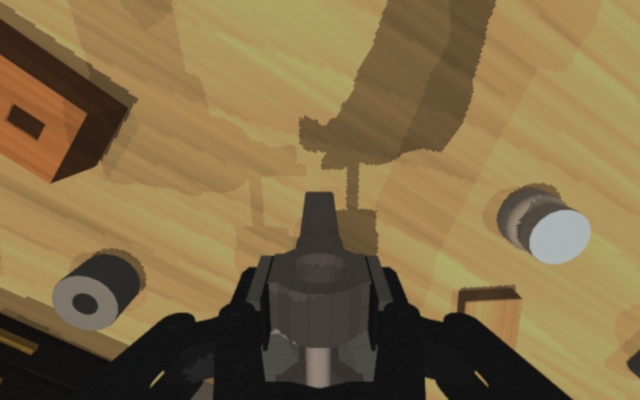

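>>> apply_moves:
  targets:
    - [[4,2.5,0,0,0,0,28],[8,5,0,0,0,0,28],[12,7.5,0,0,0,0,28],[16,10,0,0,0,0,28],[20,12.5,0,0,0,0,28],[24,15,0,0,0,0,28],[24,15,0,0,0,0,28]]

```text
time_s: 27.37
position: [0.506, 0.1906, 0.1938]
tcp_rot: [0.0, 0.486, 0.874, 0.0]
force: [-0.2, 0.7, -2.1]
opening: 0.0389
```

```bash
python3 look.py 29
```

```text
27.4167 [0.5055 0.1902 0.1937] yaw 121.87 [-0.  0.] F [ 0.56 -0.04 -2.72] Tq [-0.01  0.04  0.  ] open 0.039106998504359176
along x_s -0.1428 lat off -0.0003 F along 0.46 F lat -0.33
```

View pics/w29.png

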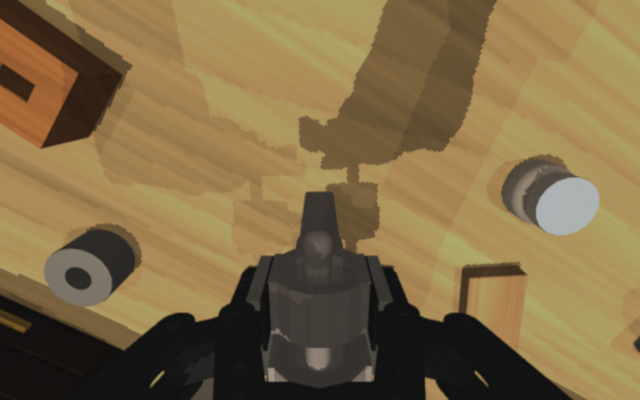

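>>> apply_moves:
  targets:
    - [[4,2.5,0,0,0,0,28],[9,5.6,-2,0,0,0,28],[13,8.1,-4,0,0,0,28],[15.5,9.7,-6,0,0,0,28],[16.5,10.3,-6,0,0,0,28],[16.5,10.3,-6,0,0,0,28]]

```text
time_s: 27.92
position: [0.5217, 0.2004, 0.1874]
tcp_rot: [-0.0, 0.486, 0.874, -0.0]
force: [0.4, 0.2, -2.7]
opening: 0.0389
```

```bash
python3 look.py 30
```

```text
27.9667 [0.5216 0.2002 0.1875] yaw 121.86 [-0.0005 -0.0002] F [-0.25 -0.46 -1.19] Tq [-0.02 -0.06  0.02] open 0.039099023224571545
along x_s -0.1239 lat off -0.0004 F along -0.46 F lat -0.25
```

View pics/w30.png

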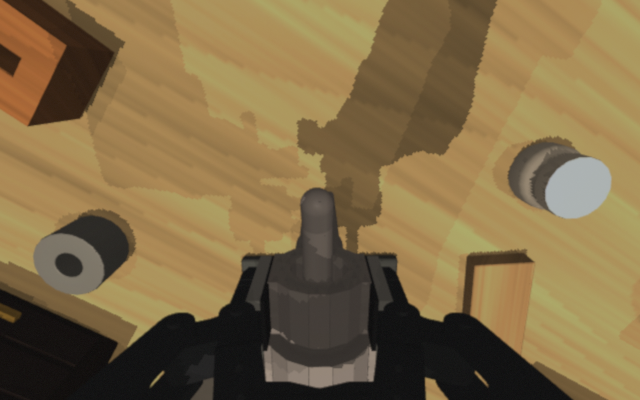

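>>> apply_moves:
  targets:
    - [[1,0.6,0,0,0,0,28],[2,1.2,0,0,0,0,28],[3,1.9,0,0,0,0,28],[4,2.5,0,0,0,0,28],[4.5,2.8,0,0,0,0,28],[4.5,2.8,0,0,0,0,28]]

```text
time_s: 28.47
position: [0.5263, 0.2031, 0.1878]
tcp_rot: [0.0, 0.486, 0.874, 0.0]
force: [0.5, -0.1, -1.6]
opening: 0.0391
```

>>> apply_moves:
  targets:
    - [[0.5,0.3,0,0,0,0,28],[1,0.6,0,0,0,0,28],[1,0.6,0,0,0,0,28]]

```text
time_s: 28.72
position: [0.5272, 0.2037, 0.1878]
tcp_rot: [0.0, 0.486, 0.874, 0.0]
force: [0.6, 0.1, -1.2]
opening: 0.0393
```

>>> apply_moves:
  targets:
    - [[0.5,0.3,0,0,0,0,28],[1,0.6,0,0,0,0,28],[1,0.6,0,0,0,0,28]]

```text
time_s: 28.97
position: [0.5283, 0.2043, 0.1878]
tcp_rot: [0.0, 0.486, 0.874, 0.0]
force: [0.0, 0.6, -1.7]
opening: 0.0387
```

```bash
python3 look.py 31
```

```text
29.0167 [0.5282 0.2043 0.1878] yaw 121.87 [0.     0.0001] F [ 0.52 -0.02 -3.48] Tq [-0.04  0.02 -0.01] open 0.03955012152333414
along x_s -0.1161 lat off -0.0004 F along 0.43 F lat -0.29
```

>>> apply_moves:
  targets:
    - [[0.5,0.3,0,0,0,0,28],[0.9,0.6,0,0,0,0,28],[0.9,0.6,0,0,0,0,28]]

```text
time_s: 29.27
position: [0.5291, 0.2048, 0.1878]
tcp_rot: [-0.0, 0.486, 0.874, -0.0]
force: [0.4, 1.0, -2.1]
opening: 0.0392
```

```bash
python3 look.py 31
```

```text
29.3167 [0.529  0.2048 0.1878] yaw 121.86 [-0.0001  0.    ] F [-0.16 -1.09 -3.7 ] Tq [ 0.05  0.02 -0.03] open 0.03892797663847344
along x_s -0.1151 lat off -0.0004 F along -0.71 F lat -0.84
```

>>> apply_moves:
  targets:
    - [[0.4,0.3,0,0,0,0,28],[0.8,0.5,0,0,0,0,28],[0.8,0.5,0,0,0,0,28]]

```text
time_s: 29.57
position: [0.5292, 0.205, 0.1876]
tcp_rot: [-0.001, 0.486, 0.874, -0.001]
force: [-2.3, -2.0, -1.1]
opening: 0.0391
```

```bash
python3 look.py 31
```

```text
29.6167 [0.5292 0.205  0.1876] yaw 121.86 [-0.0014 -0.0007] F [-3.77 -1.71 -0.19] Tq [-0.37  0.67  0.03] open 0.03884889311374835
along x_s -0.1149 lat off -0.0004 F along -4.1 F lat 0.55
```

>>> apply_moves:
  targets:
    - [[0.3,0.2,0,0,0,0,28],[0.5,0.3,0,0,0,0,28],[0.5,0.3,0,0,0,0,28]]

```text
time_s: 29.87
position: [0.5293, 0.2049, 0.1876]
tcp_rot: [-0.001, 0.486, 0.874, -0.001]
force: [-5.7, -2.6, 1.1]
opening: 0.0391
```

>>> apply_moves:
  targets:
    - [[-0.2,-0.1,-0.7,0,0,0,28],[-0.3,-0.2,-1.5,0,0,0,28],[-0.3,-0.2,-1.5,0,0,0,28]]

```text
time_s: 30.12
position: [0.5293, 0.2049, 0.1864]
tcp_rot: [-0.001, 0.486, 0.874, -0.001]
force: [-4.6, -2.6, 1.8]
opening: 0.039
```

```bash
python3 look.py 32
```

```text
30.1667 [0.5293 0.2049 0.1864] yaw 121.86 [-0.0016 -0.0008] F [-4.31 -2.51  1.92] Tq [-0.49  0.98  0.01] open 0.03900883481519645
along x_s -0.1148 lat off -0.0005 F along -4.98 F lat 0.15
```

>>> apply_moves:
  targets:
    - [[-0.1,-0.1,-0.6,0,0,0,28],[-0.1,-0.1,-1.2,0,0,0,28],[-0.1,-0.1,-1.2,0,0,0,28]]

```text
time_s: 30.42
position: [0.5293, 0.2049, 0.1863]
tcp_rot: [-0.0, 0.486, 0.874, -0.001]
force: [-7.3, -3.5, 8.2]
opening: 0.039
```

```bash
python3 look.py 33
```

```text
30.4667 [0.5294 0.2049 0.1863] yaw 121.87 [-0.0012 -0.0004] F [-6.82 -3.79  8.43] Tq [-0.69  1.48  0.04] open 0.038945533420652795
along x_s -0.1148 lat off -0.0005 F along -7.79 F lat 0.4
```

Resting on the bar. I'll relieve the vertical load, then open.

>>> apply_moves:
  targets:
    - [[-0.1,-0.1,0.6,0,0,0,28],[-0.2,-0.1,1.2,0,0,0,28],[-0.2,-0.1,1.2,0,0,0,28],[-0.3,-0.2,1.4,0,0,0,34],[-0.4,-0.2,1.5,0,0,0,48],[-0.4,-0.2,1.5,0,0,0,60],[-0.4,-0.2,1.5,0,0,0,60],[-0.4,-0.2,1.5,0,0,0,60]]

```text
time_s: 31.13
position: [0.5303, 0.2055, 0.1869]
tcp_rot: [0.001, 0.486, 0.874, 0.001]
force: [-0.4, 1.7, 0.2]
opening: 0.0598
```

```bash
python3 look.py 34 1
```

```text
31.1833 [0.5301 0.2055 0.1868] yaw 121.87 [0.0012 0.0007] F [-0.   -0.03  0.27] Tq [-0.03 -0.01  0.05] open 0.05988848119459341
along x_s -0.1139 lat off -0.0004 F along -0.02 F lat -0.02
```

View pics/w34.png

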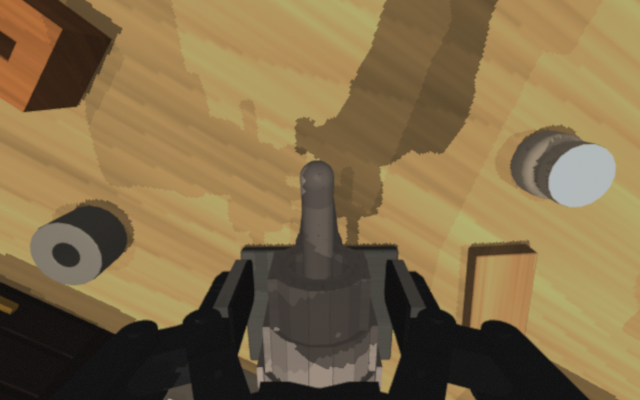

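>>> apply_moves:
  targets:
    - [[0,0,10,0,0,0,62],[0,0,30,0,0,0,64],[0,0,60,0,0,0,64],[0,0,95,0,0,0,64],[0,0,130,0,0,0,64],[-10,-10,155,0,0,0,64],[-30,-25,165,0,0,0,64],[-50,-35,170,0,0,0,64],[-60,-40,170,0,0,0,64],[-60,-40,170,0,0,0,64]]

```text
time_s: 32.07
position: [0.4683, 0.1643, 0.3579]
tcp_rot: [0.0, 0.486, 0.874, 0.001]
force: [0.8, 0.5, -0.1]
opening: 0.0639
```

```bash
python3 look.py 35 1; python3 - <<'E'
from workcell import *
from h import *
s=observe();c=camera("wrist");f=c["frame"]
cv2.imwrite("pics/w35c.png",cv2.resize(f[120:320,220:420,::-1],(600,600),interpolation=cv2.INTER_CUBIC))
c=camera("top");cv2.imwrite("pics/t35.png",c["frame"][:,:,::-1])
E
```

```text
32.1167 [0.4692 0.165  0.3573] yaw 121.86 [0.0015 0.0009] F [ 0.93  0.66 -0.37] Tq [ 0.03 -0.04 -0.02] open 0.06419833375223984
along x_s -0.1869 lat off -0.0025 F along 1.14 F lat 0.07
```

View pics/w35c.png

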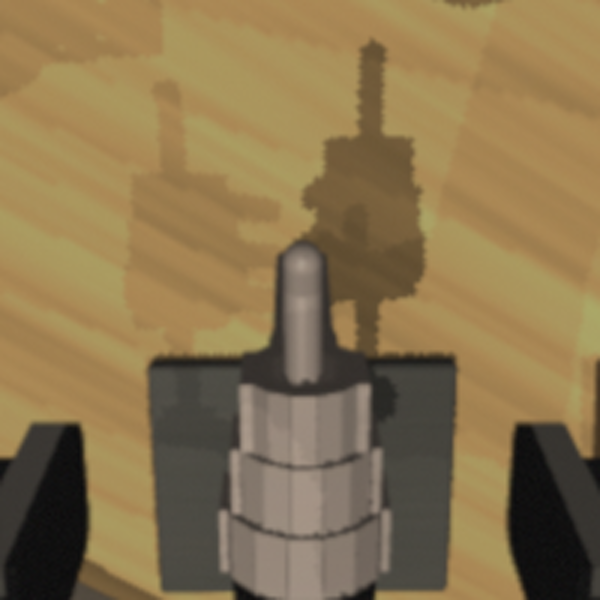

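View pics/s35.png

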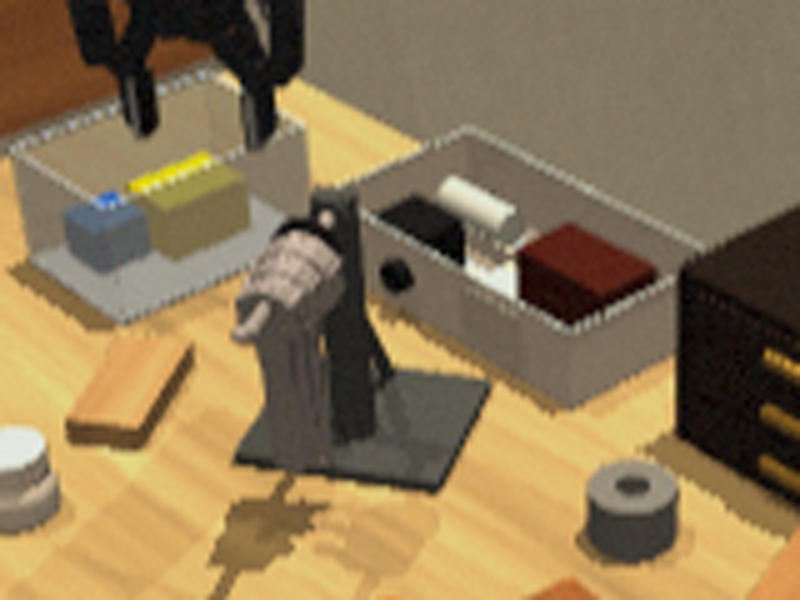

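View pics/t35.png

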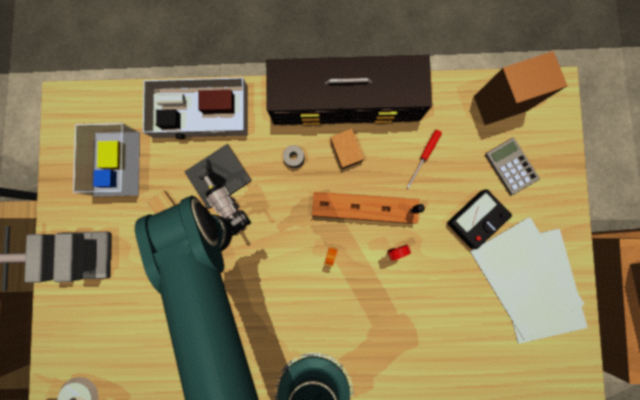

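>>> apply_moves:
  targets:
    - [[0,0,0,0,0,0,64],[0,0,0,0,0,0,64],[0,0,0,0,0,0,64],[0,0,0,0,0,0,64]]

```text
time_s: 32.6
position: [0.4697, 0.1653, 0.3562]
tcp_rot: [-0.0, 0.486, 0.874, -0.0]
force: [0.4, -0.3, 0.5]
opening: 0.0637
```

```bash
python3 - <<'E'
from workcell import *
print(hand_in())
E
```

```text
the job is handed in; nothing more can be done
None
```

The three spanners are hung on the bar in order, largest, middle, smallest. All are released, and I handed the job in at about 32.6 s of the 72 s allowed; the hand-in reports no verdict.

- **Contacts:** I felt for each contact in steps of 1 mm or less. The wrist force along the bar, as read at the end of each step, reached about 7 N for the largest, 9 N for the middle and 8 N for the smallest. All are well under 22 N.
- **Spacing:** the tool positions at contact were about 25.7 mm apart (largest to middle) and 23.5 mm apart (middle to smallest). The first figure includes about 2 mm because I gripped the middle spanner off-centre on purpose.
- **Largest spanner to post:** I estimated its eye at about 66 mm from the post, against the 76 mm limit. My position for the bar's root is only good to about 4 mm.
- **Final pictures:** the last wrist, side and top views show the three hanging upright and close together with no visible gaps, and the gripper clear of them. The bystanders in view look unmoved, though the arm hides part of the top view and I compared them only by eye.
- **Disagreement:** the middle and smallest came to rest about 1–2 mm higher than I had worked out. This suggests that the bar axis is about 0.7 mm higher than stated or that the spanners sat slightly differently in the grip. I relieved the downward load on both before opening the fingers.

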